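# Load a sample carrier and slide it across into the reader

## Robot

A 6-joint arm with a two-finger parallel gripper is mounted at the origin on the work surface. World frame = base frame: x ahead of the robot, y to its left, z up, the work surface at z = 0. Lengths are in mm, angles in degrees, forces in N, time in s.
With the tool pointing down it reaches from about 300 to 850 mm from the base axis. Payload 4.2 kg.
Tool frame: the origin (TCP) lies on the centre line of the jaws, within the pads' length; the fingertips stand 14 mm ahead of it and the grasp point (between the pads) lies 5 mm behind it (env.finger_overhang is the z of the fingertips in the tool frame, in mm); z points along the fingers, y is the line along which they close (so a half turn about z gives the same grasp; the last joint's range is limited). The gripper opens to 91 mm and grips with 3 to 60 N. Pads are 32 mm wide; open, the fingers measure 118 mm over their backs; the gripper's body (76 mm by 178 mm) begins 60 mm behind the grasp point.
Start: joints at [63.312, 18.312, 89.639, -0, 72.044, -1.146], TCP at [247.932, 518.817, 227.976] pointing down, gripper open.
Joint ranges: [-177.97, 177.97], [-48.28, 115.42], [12.27, 149.76], [-77.06, 257.06], [2.81, 150.46], [-146.56, 146.56]. Speed limits (degrees/s): [147.25, 147.25, 180, 180, 180, 180].

## Interface

Orientations are given as [roll, pitch, yaw] about the fixed x, y, z axes, in that order (R = Rz(yaw) Ry(pitch) Rx(roll)).
In Python, from workcell import sensors, viewer, env gives the robot as it stands. The module is installed in compiled form; this text tells all that it offers.
- The arm moves only by the tool step_arm, never from a script. Its argument "plan" is one flat list of numbers, 6 for each row, row after row: the shift along the tool's x, y, z in cm, then the turn, a rotation vector about the tool's x, y, z in rad. In form: [x, y, z, wx, wy, wz, x, y, z, wx, wy, wz, ...]. A call has 1 to 5 rows; each row shifts and turns the commanded pose from where the row before left it, along the tool's axes as they then stand; what a row does not reach is not made up. A row lasts 1/12 s, in which the tool goes at most 41.7 mm and 7.16 degrees, less where a joint would pass 70% of its speed; a pose out of reach is approached as far as the arm can. A call is refused whole if a number of a shift passes 4.17 or a number of a turn 0.125, either way. A call with a gripper value outside its range is refused whole. "hand" is the finger opening in cm, from 0 to 9.12, set as the call begins (left out, the last holds). The fingers move at their own pace and stop on an object; "newtons" is the grip in N (left out, the last holds). Time passes only in rows, so rows that do not move let the fingers close. It gives the time, the measured TCP pose, the force, the opening and the grip force at its end, in the units of the state.
- sensors.state(): the state, without advancing time (a new reading comes with each control period).
- viewer.grab_frame(name): name is "scene" or "top" or "wrist"; returns a dict with "img" (384x512x3 uint8, red, green, blue), "fx", "fy", "cx", "cy" (pixels), "position" and "attitude" of the camera in the world. Camera axes: x right, y down, z forward; pixel columns grow to the right and rows downward; lengths in mm; the calibration is good to about 2 mm. A picture is of the moment at which its call begins. There is no depth.
- env.job_done(): hands the job in; it is judged then, once.
Trained networks look in a picture, given as the dict that the camera call returned (one of the last four; its "shot" number tells which), for a name from the list of things; names that differ only in an ending like _2 or _b are one class to them, and where a whole thing is asked for, a point or a joint stands for the part that bears it (a point fixed in the world has none). Each returns a list of dicts, best first, with "score" (0 to 1); they miss things now and then, are a little off and sometimes report something else, mostly with a low value. They report only what shows in the picture. A call takes as long as a camera call.
- viewer.boxes_of(name, picture): "location" ([column, row] in pixels, amid what is visible of it).
- viewer.pinpoint(name, picture): "location" ([column, row] in pixels: a listed point, or the origin of a listed thing).
The state is a dict: "time_s": time; "qpos": joint angles; "qvel": joint speeds; "effort": joint torques, N m; "ee_pos": TCP position; "ee_rot": TCP orientation; "force": force on the tool from outside, world axes, zero at the start; "torque": the same for the moment, N m; "gripper_width": finger opening in mm; "gripper_force": force on a finger pad.
Only numpy, scipy, OpenCV 4.12 (cv2) and the standard library are available. Lean on these libraries where they do the work, as an engineer would, in place of code of your own. Each camera call takes 0.05 s, during which the arm holds its last target. There are 200 camera calls.

## Task

Set the aluminium vial block down in the white-walled pocket of the green carrier while the carrier is still on its loading stand, then lower the orange light cover over it; neither may be dropped. Then take the carrier by its black fin and slide it, without lifting it clear, across the open gap into the reader, under the white bridge and squarely up against the black stop, keeping it level so that it never sags into the gap. Leave it released and loaded, and leave the amber jar and the beaker where they stand.

Things in the scene. Friction and masses are not known exactly. Their poses are not given: they have to be found in the camera images.
- carrier: Loose green tray, x -95 (rear) to +95 (front tip), 130 wide (y), floor 6 thick, side rims up to 12 high, 0.3 kg empty. Origin on its underside; x points the way it is to be slid, z up. The front 14 of the underside turns up like a ski tip. Loaded, its centre of mass is at x = +15 to +25, so pushed freely it tips into the gap; held by the fin at constant height it stays level.
- handle (a point): Point to grip on the carrier's black fin: an upright plate 24 long (carrier x), 10 thick (carrier y), from the floor (6) up to 56 over the underside. The point is on the fin's centre, 42 above the carrier's underside and 70 behind its origin. Axes as the carrier.
- pocket (a point): Centre of the pocket's floor, 38 ahead of the carrier's origin, 6 above the underside. The pocket is 72 (carrier x) x 52 (carrier y) inside; its white walls are 4 thick and stand 8 above the floor. Axes as the carrier.
- nose (a point): Carrier's front tip, at the height of the underside.
- rack: Vial block: loose aluminium block 64 (x) x 44 (y) x 34 high with six blue vial caps 5 high on top; 0.2 to 0.33 kg. Origin at the centre of its underside. It goes in the pocket long side along the carrier's x, either way round (4 play on each side).
- cover: Light cover: orange box open below, 94 (x) x 74 (y) x 47 high, walls 3 thick (88 x 68 inside), with a black grip bar on top 40 long (x), 14 thick (y), 22 high (top at 69). Origin at the centre of its lower rim. About 0.09 kg. It goes over the block and the pocket walls and stands on the carrier's floor, long side along the carrier's x, either way round (4 play on each side).
- stand: Fixed grey loading stand, 210 (x) x 170 (y), top 50 above the bench. Origin on the bench under its centre; x points toward the reader.
- deck: Fixed reader bay 225 (x) x 200 (y); aluminium deck 48 above the bench, 2 lower than the stand. Origin on the bench under its centre; x is the sliding direction, parallel to the stand's x. The open gap from the stand to the mouth (x = -112.5) is 100 to 115. Dark side rails 12 high, 146 apart inside, flare at the mouth. Black stop bar 25 high, its face at x = +100.
- stop (a point): Middle of the stop's face, at deck height. Axes as the deck.
- bridge (a point): Middle of the underside of the white bridge over the deck: it spans deck x -55 to +10, underside 100 above the deck, top 145 above it, on posts at y = +-85 to +-100. With the carrier home the fin's centre is at deck x = -65, 10 short of the bridge, so the tool must lean back about 38 deg (fingers pointing ahead and down) to get there.
- jar: Bystander: amber jar 52 in diameter, 75 high. Origin at its underside.
- beaker: Bystander: glass beaker 70 in diameter, 90 high, on the near side of the reader. Origin at its underside.

How it is judged:
By the outcome, as a careful person would: the job done as asked, in the order asked, and still so for the second after the job is handed in, with the robot touching nothing.
It also fails if it takes over 72 s, if anything falls off the work surface, if the arm or the gripper's body presses on something with over 40 N, if the wrist force passes 120 N, or if a joint passes its speed limit or range.

## Working session

There is one attempt and no reset: what is moved stays moved. The work goes in short steps, Python scripts to look and compute and a tool call to move; the robot and the scene stay as the last step left them, time stands still between calls to the robot, and variables do not carry over. Pictures are saved under pics/ and viewed, at most 10 in all, crops included, and the job is handed in when it is done.

Besides the shell and the picture viewer there is one more tool, called after "Emit:" as name(argument=value, ...) on one line, values as JSON. step_arm: Moves the arm, as the interface text tells. Its arguments: {"type":"object","properties":{"plan":{"type":"array","items":{"type":"number"}},"hand":{"type":"number"},"newtons":{"type":"number"}},"required":["plan"]}

```bash
mkdir -p pics; cat > h.py <<'E'
import numpy as np, cv2
from scipy.spatial.transform import Rotation as R
from workcell import sensors, viewer, env
def ray(f,px):
    d=np.array([(px[0]-f['cx'])/f['fx'],(px[1]-f['cy'])/f['fy'],1.])
    return np.array(f['position'],float), att(f)@d
def att(f):
    a=np.array(f['attitude'],float)
    return a if a.shape==(3,3) else (R.from_euler('xyz',a,degrees=True).as_matrix() if a.size==3 else R.from_quat(a).as_matrix())
def onz(f,px,z):
    p,d=ray(f,px); return p+d*(z-p[2])/d[2]
def proj(f,P):
    c=att(f).T@(np.array(P,float)-np.array(f['position'])); return [f['fx']*c[0]/c[2]+f['cx'],f['fy']*c[1]/c[2]+f['cy']]
def tri(fs,pxs):
    A=np.zeros((3,3));b=np.zeros(3)
    for f,px in zip(fs,pxs):
        p,d=ray(f,px);d/=np.linalg.norm(d);M=np.eye(3)-np.outer(d,d);A+=M;b+=M@p
    return np.linalg.solve(A,b)
def save(f,n): cv2.imwrite('pics/'+n,f['img'][:,:,::-1])
E
python3 - <<'E'
from h import *
s=viewer.grab_frame('scene');t=viewer.grab_frame('top')
print(s['attitude'],s['position'],t['attitude'],t['position'],t['fx'])
save(s,'s0.png');save(t,'t0.png')
for n in 'carrier handle pocket nose rack cover stand deck stop bridge jar beaker'.split():
    a=viewer.pinpoint(n,s);b=viewer.pinpoint(n,t)
    g=lambda l:[(np.round(x['location'],1).tolist(),round(x['score'],2)) for x in l[:2]]
    print(n,g(a),g(b), np.round(tri([s,t],[a[0]['location'],b[0]['location']]),1) if a and b else '')
E
```

```text
[-124.61573568   -0.33416204   49.35129433] [1222.29472068 -603.52996944  718.33678415] [-173.17264244   -1.25354093  -91.57499578] [481.26880807 -20.05324476 896.07566414] 370.9890746756486
carrier [([336.9, 184.4], 0.61)] [([160.7, 173.7], 0.84)] [630.9 184.7  56.5]
handle [([356.5, 161.4], 0.93)] [([124.1, 172.6], 0.9)] [629.1 255.1  96.6]
pocket [([330.2, 184.3], 0.62)] [([174.9, 168.7], 0.93), ([298.0, 155.6], 0.23)] [637.8 148.4  76.7]
nose [([317.7, 202.9], 0.84)] [([296.4, 261.2], 0.43)] [553.4 -25.3 102.1]
rack [([295.9, 162.9], 0.76)] [([146.1, 265.8], 0.61)] [425.4 236.3   2.1]
cover [([252.8, 182.4], 0.65)] [([216.1, 261.8], 0.89), ([372.6, 237.2], 0.19)] [428.5  68.8   7.9]
stand [([339.2, 203.0], 0.55), ([357.7, 159.8], 0.22)] [] 
deck [([250.4, 269.0], 0.7)] [([299.8, 154.2], 0.96), ([296.1, 260.3], 0.73)] [ 679.4 -143.8    4.3]
stop [([213.0, 278.5], 0.94), ([328.4, 189.4], 0.21)] [([175.6, 169.4], 0.7), ([344.6, 139.0], 0.69)] [603.1   4.7 -74.4]
bridge [([251.9, 185.6], 0.68), ([260.0, 210.2], 0.66)] [([302.3, 142.3], 0.96)] [ 657.9 -122.   204.3]
jar [([193.2, 209.4], 0.97)] [([294.8, 260.1], 0.88), ([147.6, 265.6], 0.2)] [ 424.  -120.9    5.6]
beaker [([140.7, 253.7], 0.92)] [([371.6, 238.0], 0.98)] [ 4.739e+02 -3.048e+02  4.000e-01]
```

```bash
python3 - <<'E'
import cv2
a=cv2.imread('pics/s0.png');b=cv2.imread('pics/t0.png')
cv2.imwrite('pics/s0c.png',cv2.resize(a[110:350,80:420],None,fx=2.3,fy=2.3,interpolation=cv2.INTER_CUBIC))
cv2.imwrite('pics/t0c.png',cv2.resize(b[90:310,90:410],None,fx=2.5,fy=2.5,interpolation=cv2.INTER_CUBIC))
E
```

```text
(no output)
```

View pics/s0c.png

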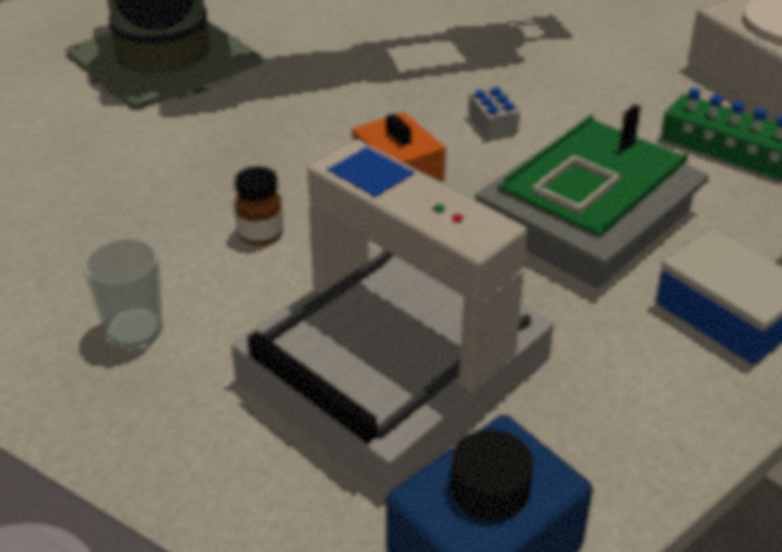

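View pics/t0c.png

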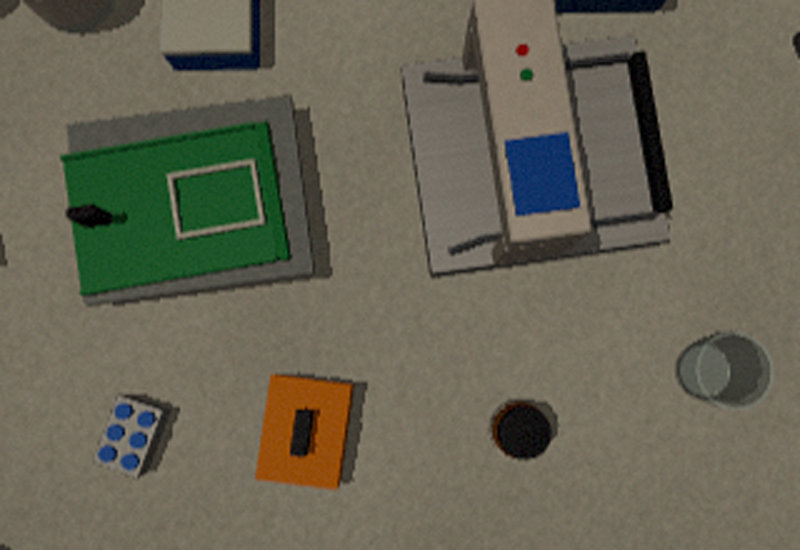

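```bash
python3 - <<'E'
from h import *
s=viewer.grab_frame('scene');t=viewer.grab_frame('top')
hsv=cv2.cvtColor(t['img'],cv2.COLOR_RGB2HSV)
def rect(mask,z,n,roi):
    m=np.zeros_like(mask);x0,y0,x1,y1=roi;m[y0:y1,x0:x1]=mask[y0:y1,x0:x1]
    nn,l,st,_=cv2.connectedComponentsWithStats(m);k=1+np.argmax(st[1:,4]);ys,xs=np.where(l==k)
    W=np.array([onz(t,(x,y),z)[:2] for x,y in zip(xs,ys)],np.float32)
    (c,sz,a)=cv2.minAreaRect(W)
    if sz[0]<sz[1]: a-=90
    print(n,'c',np.round(c,1),'size',np.round(sz,1),'long axis deg',round(a,1),len(xs))
rect(cv2.inRange(hsv,(45,100,30),(85,255,255)),58,'carrier',(100,120,230,220))
rect(cv2.inRange(hsv,(5,150,60),(20,255,255)),47,'cover',(180,230,250,300))
T=lambda x,y:(90+x/2.5,90+y/2.5)
for n,z,ps in [('pocketwall',64,[(167,175),(252,160),(264,222),(177,240)]),('carrier',62,[(62,156),(268,123),(290,260),(82,295)]),('stand',50,[(67,125),(291,96),(314,275),(86,304)]),
 ('deck',48,[(403,68),(433,274),(669,240)]),('stopTop',73,[(630,55),(646,52),(672,208),(654,212)]),('bridge',193,[(501,140),(515,240),(592,230)]),
 ('caps',39,[(124,411),(147,419),(116,432),(139,440),(107,453),(130,462)]),('bar',69,[(295,409),(313,408),(291,456),(309,457)])]:
    P=np.array([onz(t,T(*p),z)[:2] for p in ps]);print(n,np.round(P,0).tolist(),np.round(P.mean(0),1))
for n,a,b in [('stop',[213.0,278.5],[344.6,139.0]),('bridge',[260,210.2],[302.3,142.3]),('bridge2',[251.9,185.6],[302.3,142.3]),('deck',[250.4,269],[299.8,154.2])]:
    print(n,np.round(tri([s,t],[a,b]),1))
print('onz',[ (n,np.round(onz(t,p,z),1)) for n,p,z in [('deck',(299.8,154.2),0),('stop',(344.6,139),48),('bridge',(302.3,142.3),148),('pocket',(174.9,168.7),56),('handle',(124.1,172.6),92),('carrier',(160.7,173.7),50),('rack',(146.1,265.8),0),('cover',(216.1,261.8),0)]])
print('scene onz',[ (n,np.round(onz(s,p,z),1)) for n,p,z in [('deck',(250.4,269),0),('stop',(213,278.5),48),('pocket',(330.2,184.3),56),('handle',(356.5,161.4),92),('nose',(317.7,202.9),50),('carrier',(336.9,184.4),50),('rack',(295.9,162.9),0),('cover',(252.8,182.4),0)]])
print(sensors.state())
E
```

```text
carrier c [634.6 187.1] size [131.2 191. ] long axis deg -81.0 3632
cover c [428.9  73.4] size [76.4 94.7] long axis deg -9.2 1304
pocketwall [[662.0, 192.0], [674.0, 115.0], [616.0, 105.0], [602.0, 183.0]] [638.5 149. ]
carrier [[682.0, 288.0], [709.0, 101.0], [582.0, 82.0], [555.0, 268.0]] [631.7 184.8]
stand [[714.0, 288.0], [737.0, 81.0], [569.0, 62.0], [547.0, 268.0]] [641.9 174.9]
deck [[763.0, -24.0], [567.0, -47.0], [593.0, -267.0]] [ 641.  -112.8]
stopTop [[763.0, -234.0], [765.0, -249.0], [619.0, -264.0], [616.0, -248.0]] [ 690.7 -248.6]
bridge [[656.0, -98.0], [577.0, -106.0], [583.0, -166.0]] [ 605.2 -123.3]
caps [[450.0, 236.0], [442.0, 216.0], [432.0, 243.0], [424.0, 223.0], [413.0, 251.0], [405.0, 230.0]] [427.7 233.2]
bar [[449.0, 78.0], [449.0, 62.0], [408.0, 82.0], [407.0, 66.0]] [428.3  72.3]
stop [ 697.5 -247.1   59.2]
bridge [ 675.3 -124.1  153.5]
bridge2 [ 657.9 -122.   204.3]
deck [ 679.4 -143.8    4.3]
onz [('deck', array([ 682.2, -142.2,    0. ])), ('stop', array([ 705.5, -242.9,   48. ])), ('bridge', array([ 674. , -128.2,  148. ])), ('pocket', array([642.3,
[... 501 characters left out ...]
ay([421.3,  78.5,   0. ]))]
{'time_s': 1.4, 'qpos': array([ 6.33130763e+01,  1.83120244e+01,  8.96390625e+01,  1.95033935e-04,
        7.20453097e+01, -1.14698238e+00]), 'qvel': array([-0.00127323, -0.0322717 ,  0.01493525,  0.01895451, -0.08117993,
        0.07220349]), 'effort': array([ 1.43318615e-03, -4.12359989e+01, -2.32221508e+01,  7.30746612e-02,
        3.80278111e-02,  4.06296623e-07]), 'ee_pos': array([247.91704013, 518.81677982, 227.97425231]), 'ee_rot': array([ 1.79996394e+02, -1.13372941e-04,  1.54459999e+02]), 'force': array([0.02422463, 0.47769902, 0.09881724]), 'torque': array([ 0.05373875, -0.00269195,  0.02533619]), 'gripper_force': 0.0, 'gripper_width': 91.15228817471494}
```

```bash
cat >> h.py <<'E'
def down(yaw,lean=0):  # lean: fingers tilt toward carrier x (=-tool x)
    return R.from_euler('z',yaw,degrees=True)*R.from_euler('x',180,degrees=True)*R.from_euler('y',-lean,degrees=True)
def plan(way,v=30,w=5.5,start=None):
    """way: list of (pos, Rot, optional v). start: commanded pose; prints calls of 5 rows"""
    if start is None:
        s=sensors.state(); p,r=np.array(s['ee_pos']),R.from_euler('xyz',s['ee_rot'],degrees=True)
    else: p,r=np.array(start[0],float),start[1]
    rows=[]
    for wp in way:
        P,Q=np.array(wp[0],float),wp[1]; vv=wp[2] if len(wp)>2 else v
        p0,r0=p,r; rv=(r0.inv()*Q).as_rotvec()
        n=int(max(1,np.ceil(np.linalg.norm(P-p0)/vv),np.ceil(np.degrees(np.linalg.norm(rv))/w)))
        for k in range(1,n+1):
            tp=p0+(P-p0)*k/n; tr=r0*R.from_rotvec(rv*k/n)
            d=np.round(r.inv().apply(tp-p)/10,2); u=np.round((r.inv()*tr).as_rotvec(),3)
            rows.append(np.r_[d,u]); p=p+r.apply(d*10); r=r*R.from_rotvec(u)
    print(len(rows),'rows; end',np.round(p,1),np.round(r.as_euler('xyz',degrees=True),2))
    for i in range(0,len(rows),5):
        print('['+','.join('%g'%(x+0) for x in np.concatenate(rows[i:i+5]))+']')
    return p,r
E
python3 -c "
from h import *
plan([((400,260,200),down(158))],v=36)"
```

```text
9 rows; end [400. 260. 200.] [180.     0.   158.01]
[-2.76,-1.87,0.31,0,0,-0.007,-2.76,-1.88,0.31,0,0,-0.007,-2.73,-1.91,0.31,0,0,-0.007,-2.73,-1.92,0.31,0,0,-0.006,-2.71,-1.94,0.31,0,0,-0.007]
[-2.7,-1.96,0.31,0,0,-0.007,-2.69,-1.98,0.31,0,0,-0.007,-2.67,-1.99,0.32,0,0,-0.007,-2.66,-2.02,0.31,0,0,-0.007]
```

Emit:
step_arm(plan=[-2.76, -1.87, 0.31, 0, 0, -0.007, -2.76, -1.88, 0.31, 0, 0, -0.007, -2.73, -1.91, 0.31, 0, 0, -0.007, -2.73, -1.92, 0.31, 0, 0, -0.006, -2.71, -1.94, 0.31, 0, 0, -0.007])

```text
time_s: 1.82
ee_pos: [332.9, 373.7, 212.4]
ee_rot: [180.0, 0.0, 156.5]
force: [0.5, 0.8, -0.1]
gripper_width: 91.3
gripper_force: 0.0
```

Emit:
step_arm(plan=[-2.7, -1.96, 0.31, 0, 0, -0.007, -2.69, -1.98, 0.31, 0, 0, -0.007, -2.67, -1.99, 0.32, 0, 0, -0.007, -2.66, -2.02, 0.31, 0, 0, -0.007, 0, 0, 0, 0, 0, 0])

```text
time_s: 2.23
ee_pos: [401.9, 255.7, 199.6]
ee_rot: [-179.9, 0.1, 157.8]
force: [0.1, -0.2, 1.0]
gripper_width: 91.5
gripper_force: 0.0
```

```bash
python3 - <<'E'
from h import *
f=viewer.grab_frame('wrist');save(f,'w1.png');s=sensors.state()
r=R.from_euler('xyz',s['ee_rot'],degrees=True)
print(s['time_s'],s['ee_pos'],s['ee_rot'],f['position'],f['attitude'],f['fx'])
print('cam in tool',r.inv().apply(np.array(f['position'])-s['ee_pos']),'axis',r.inv().apply(att(f)[:,2]))
a=viewer.pinpoint('rack',f);print(a,[onz(f,x['location'],0) for x in a])
E
```

```text
2.2833 [400.98111882 257.87394717 199.841677  ] [-1.79976846e+02  2.25861371e-03  1.57745628e+02] [336.64602841 282.27834067 355.6770658 ] [1.65435303e+02 9.19268245e-02 6.77467144e+01] 290.36225709317023
cam in tool [  68.77914324   -1.84136222 -155.83736883] axis [-0.25143494 -0.00115697  0.96787351]
[{'location': [254.3, 193.3], 'score': 0.83}] [array([427.19544855, 237.10090906,   0.        ])]
```

View pics/w1.png

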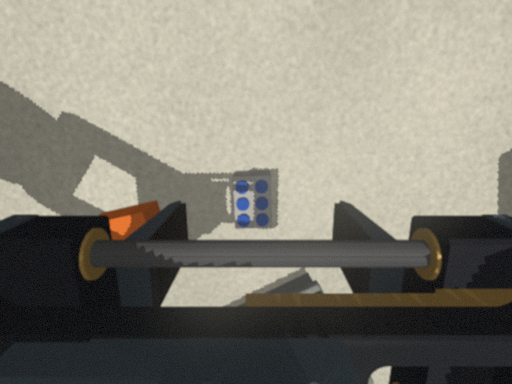

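```bash
cat >> h.py <<'E'
def caps(f,z=39,roi=(0,0,512,384)):
    hsv=cv2.cvtColor(f['img'],cv2.COLOR_RGB2HSV);m=cv2.inRange(hsv,(105,130,50),(130,255,255))
    q=np.zeros_like(m);x0,y0,x1,y1=roi;q[y0:y1,x0:x1]=m[y0:y1,x0:x1]
    n,l,st,c=cv2.connectedComponentsWithStats(q);k=np.argsort(-st[1:,4])[:6]+1
    P=np.array([onz(f,c[i],z)[:2] for i in k]);ctr=P.mean(0);u,sv,v=np.linalg.svd(P-ctr)
    print('caps',st[k,4],np.round(ctr,1),'long axis',np.round(np.degrees(np.arctan2(v[0,1],v[0,0])),2),sv)
    return ctr
E
python3 - <<'E'
from h import *
f=viewer.grab_frame('wrist');t=viewer.grab_frame('top')
caps(f,roi=(200,150,300,240));caps(t,roi=(125,240,160,285))
E
```

```text
caps [103  58  38   5   5   4] [424.7 227.4] long axis -21.66 [42.24364574 15.57820989]
caps [32 31 31 30 30 27] [428.6 235. ] long axis 158.97 [39.68720999 27.0366473 ]
```

```bash
python3 - <<'E'
from h import *
f=viewer.grab_frame('wrist')
P=np.array([onz(f,p,39)[:2] for p in [(242,186),(261,186),(242,203),(261,203),(243,220),(262,219)]]);c=P.mean(0)
u,s,v=np.linalg.svd(P-c);a=np.degrees(np.arctan2(v[0,1],v[0,0]));print(c,a)
d=R.from_euler('z',158.5,degrees=True)
c=(428,234.5)
p,r=plan([((*c,110),down(158.5)),((*c,70),down(158.5),15),((*c,27),down(158.5),9)],v=36)
E
```

```text
[425.00719324 240.55162373] -20.617713677486584
11 rows; end [428.  234.4  27. ] [-1.7998e+02 -1.0000e-02  1.5853e+02]
[-1.2,-0.47,3,0,0,-0.003,-1.21,-0.47,3.01,0,0,-0.002,-1.2,-0.47,3,0.001,0,-0.003,0,0,1.33,0,0,0,0,0,1.34,0,0,0]
[0,0,1.33,0,0,0,0,0,0.86,0,0,0,0,0,0.86,0,0,0,0,0,0.86,0,0,0,0,0,0.86,0,0,0]
[0,0,0.86,0,0,0]
```

Emit:
step_arm(plan=[-1.1, -0.7, 3, 0, 0, -0.005, -1.1, -0.7, 3, 0, 0, -0.005, -1.1, -0.7, 3, 0, 0, -0.005, 0, 0, 0, 0, 0, 0, 0, 0, 0, 0, 0, 0])

```text
time_s: 2.9
ee_pos: [421.9, 228.8, 109.2]
ee_rot: [-179.9, -0.1, 158.9]
force: [-0.0, 0.6, -0.1]
gripper_width: 91.5
gripper_force: 0.0
```

```bash
python3 - <<'E'
from h import *
f=viewer.grab_frame('wrist');save(f,'w2.png');s=sensors.state();print(s['time_s'],s['ee_pos'],s['ee_rot'])
h=cv2.cvtColor(f['img'],cv2.COLOR_RGB2HSV)
for lo in (60,90,120):
    m=cv2.inRange(h,(100,lo,30),(135,255,255));n,l,st,c=cv2.connectedComponentsWithStats(m)
    k=[i for i in range(1,n) if st[i,4]>40];print(lo,[(np.round(c[i],1).tolist(),int(st[i,4])) for i in k])
    if len(k)==6:
        P=np.array([onz(f,c[i],39)[:2] for i in k]);u,sv,v=np.linalg.svd(P-P.mean(0));print(P.mean(0),np.degrees(np.arctan2(v[0,1],v[0,0])),sv)
E
```

```text
2.95 [422.97204682 229.50311275 110.59702287] [ 1.79957401e+02 -4.01656738e-04  1.58911989e+02]
60 [([255.9, 180.6], 274), ([282.9, 180.5], 273), ([282.8, 203.9], 262), ([256.2, 204.4], 258), ([256.5, 226.9], 258), ([282.4, 226.6], 260)]
[427.15748047 234.76424761] -20.84966371101085 [39.58370478 26.54316232]
90 [([255.8, 180.6], 252), ([282.8, 180.3], 245), ([256.2, 204.5], 239), ([282.8, 204.1], 232), ([256.3, 226.9], 235), ([282.3, 226.7], 235)]
[427.14032092 234.69372599] -20.925719306742913 [39.73686715 26.56834147]
120 [([256.0, 179.9], 204), ([281.3, 176.6], 91), ([256.1, 204.7], 203), ([281.3, 205.3], 110), ([256.4, 226.9], 224), ([282.1, 226.9], 190)]
[426.65126113 234.46449438] -20.53198042128654 [41.70021799 25.49541549]
```

View pics/w2.png

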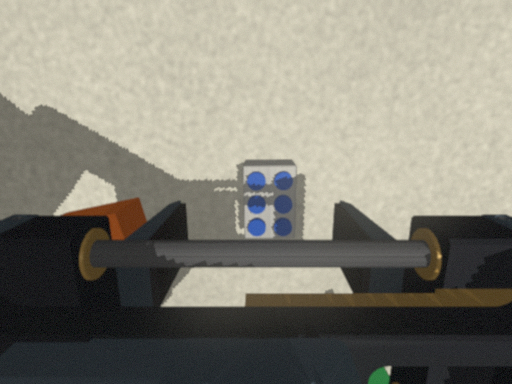

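```bash
python3 - <<'E'
from h import *
c=(427.5,234.8);d=down(159.1)
p,r=plan([((*c,80),d,15),((*c,60),d,12),((*c,27),d,9)],v=30)
E
```

```text
9 rows; end [427.5 234.8  27. ] [-179.99   -0.    159.08]
[-0.08,0.22,1.02,0,0,-0.001,-0.07,0.22,1.02,0,0,-0.001,-0.08,0.21,1.02,0.001,0,-0.001,0,0,1,0,0,0,0,0.01,1,0,0,0]
[0,0,0.83,0,0,0,0,0,0.82,0,0,0,0,0,0.83,0,0,0,0,0,0.82,0,0,0]
```

Emit:
step_arm(plan=[-0.08, 0.22, 1.02, 0, 0, -0.001, -0.07, 0.22, 1.02, 0, 0, -0.001, -0.08, 0.21, 1.02, 0, 0, -0.001, 0, 0, 1, 0, 0, 0, 0, 0, 1, 0, 0, 0])

```text
time_s: 3.37
ee_pos: [427.5, 234.1, 58.6]
ee_rot: [180.0, 0.0, 159.1]
force: [0.7, -0.4, -0.1]
gripper_width: 91.0
gripper_force: 0.0
```

Emit:
step_arm(plan=[0, 0, 0.83, 0, 0, 0, 0, 0, 0.82, 0, 0, 0, 0, 0, 0.83, 0, 0, 0, 0, 0, 0.82, 0, 0, 0])

```text
time_s: 3.7
ee_pos: [427.5, 233.7, 25.6]
ee_rot: [180.0, 0.0, 159.0]
force: [-0.6, 0.0, -0.1]
gripper_width: 90.9
gripper_force: 0.0
```

Emit:
step_arm(plan=[0, 0, 0, 0, 0, 0, 0, 0, 0, 0, 0, 0, 0, 0, 0, 0, 0, 0, 0, 0, 0, 0, 0, 0, 0, 0, 0, 0, 0, 0], hand=3.8, newtons=30)

```text
time_s: 4.12
ee_pos: [427.8, 233.7, 26.8]
ee_rot: [179.9, 0.0, 159.0]
force: [0.2, 0.4, -0.0]
gripper_width: 60.8
gripper_force: 0.0
```

Emit:
step_arm(plan=[0, 0, 0, 0, 0, 0, 0, 0, 0, 0, 0, 0, 0, 0, 0, 0, 0, 0])

```text
time_s: 4.37
ee_pos: [427.8, 233.8, 26.7]
ee_rot: [179.9, 0.0, 159.0]
force: [0.6, 2.0, 0.4]
gripper_width: 44.0
gripper_force: 30.0
```

```bash
python3 - <<'E'
from h import *
p,r=plan([((427.8,233.8,60),down(159.05),12),((500,225,200),down(140),28),((631,215,230),down(98.8))],v=28)
E
```

```text
17 rows; end [631. 215. 230.] [-1.7999e+02 -2.0000e-02  9.8810e+01]
[0,0,-1.11,0,0,0,0,0,-1.11,0.001,0,0,0,0,-1.11,0,0.001,0,-1.18,0.29,-2.33,0,0,0.055,-1.15,0.36,-2.34,0,0,0.056]
[-1.14,0.42,-2.33,0,0,0.055,-1.11,0.49,-2.34,0,0,0.055,-1.08,0.54,-2.33,0,0,0.056,-1.05,0.61,-2.34,0,0,0.055,-1.34,0.96,-0.37,0,0,0.09]
[-1.24,1.07,-0.38,0,0,0.09,-1.14,1.18,-0.37,0,0,0.09,-1.03,1.28,-0.38,0,0,0.09,-0.92,1.36,-0.37,0,0,0.089,-0.78,1.44,-0.38,0,0,0.09]
[-0.66,1.51,-0.37,0,0,0.09,-0.52,1.56,-0.38,0,0,0.09]
```

Emit:
step_arm(plan=[0, 0, -0.6, 0, 0, 0, 0, 0, -1.3, 0, 0, 0, 0, 0, -1.43, 0, 0, 0, -1.18, 0.29, -2.33, 0, 0, 0.055, -1.15, 0.36, -2.34, 0, 0, 0.056])

```text
time_s: 4.78
ee_pos: [450.0, 229.9, 106.6]
ee_rot: [-179.8, -0.1, 152.6]
force: [0.5, 0.3, -3.1]
gripper_width: 44.1
gripper_force: 30.0
```

Emit:
step_arm(plan=[-1.14, 0.42, -2.33, 0, 0, 0.055, -1.11, 0.49, -2.34, 0, 0, 0.055, -1.08, 0.54, -2.33, 0, 0, 0.056, -1.05, 0.61, -2.34, 0, 0, 0.055, -1.34, 0.96, -0.37, 0, 0, 0.09])

```text
time_s: 5.2
ee_pos: [517.3, 223.9, 207.8]
ee_rot: [179.7, 0.1, 134.7]
force: [0.7, -0.2, -3.3]
gripper_width: 44.0
gripper_force: 30.0
```

Emit:
step_arm(plan=[-1.24, 1.07, -0.38, 0, 0, 0.09, -1.14, 1.18, -0.37, 0, 0, 0.09, -1.03, 1.28, -0.38, 0, 0, 0.09, -0.92, 1.36, -0.37, 0, 0, 0.089, -0.78, 1.44, -0.38, 0, 0, 0.09])

```text
time_s: 5.62
ee_pos: [597.7, 216.8, 221.8]
ee_rot: [-179.9, 0.0, 108.9]
force: [-0.2, 0.2, -2.6]
gripper_width: 43.7
gripper_force: 30.0
```

Emit:
step_arm(plan=[-0.66, 1.51, -0.37, 0, 0, 0.09, -0.52, 1.56, -0.38, 0, 0, 0.09, 0, 0, 0, 0, 0, 0, 0, 0, 0, 0, 0, 0, 0, 0, 0, 0, 0, 0])

```text
time_s: 6.03
ee_pos: [629.4, 214.6, 228.9]
ee_rot: [-179.8, 0.0, 98.9]
force: [-0.3, 0.1, -3.0]
gripper_width: 43.7
gripper_force: 30.0
```

```bash
python3 - <<'E'
from h import *
f=viewer.grab_frame('wrist');save(f,'w3.png');t=viewer.grab_frame('top');save(t,'t3.png');s=sensors.state();print(s['time_s'],s['ee_pos'],s['ee_rot'],s['gripper_width'],s['force'])
for n,z in [('pocket',56),('carrier',50),('nose',50),('handle',92),('stand',0)]:
    a=viewer.pinpoint(n,f);print(n,[(x['score'],x['location'],onz(f,x['location'],z).round(1)) for x in a[:2]])
E
```

```text
6.1333 [629.39227741 214.73662369 229.39058623] [-1.79897467e+02  5.16204218e-03  9.88921797e+01] 43.63699511446422 [-5.97386141e-02  6.27972692e-04 -3.08797132e+00]
pocket []
carrier [(0.44, [260.0, 139.7], array([623. , 253.2,  50. ]))]
nose []
handle [(0.72, [256.9, 141.1], array([619.6, 255.1,  92. ]))]
stand []
```

View pics/w3.png

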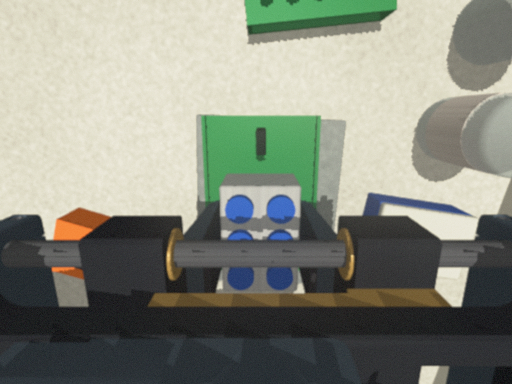

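```bash
cat >> h.py <<'E'
def greenedges(f,x0,x1,r0,r1,rear=True,c0=215,c1=310):
    h=cv2.cvtColor(f['img'],cv2.COLOR_RGB2HSV);m=cv2.inRange(h,(45,90,30),(85,255,255))
    m[:, :x0]=0;m[:,x1:]=0
    L=[];Rr=[];T=[]
    for y in range(r0,r1):
        x=np.where(m[y])[0]
        if len(x): L.append(onz(f,(x[0]-.5,y),62)[:2]);Rr.append(onz(f,(x[-1]+.5,y),62)[:2])
    for x in range(c0,c1):
        y=np.where(m[60:,x])[0]+60
        if len(y): T.append(onz(f,(x,y[0]-.5),56)[:2])
    out=[]
    for P in (L,Rr,T):
        vx,vy,a,b=cv2.fitLine(np.array(P,np.float32),cv2.DIST_HUBER,0,.01,.01).ravel();out.append((np.array([a,b]),np.array([vx,vy])));print(np.round([a,b],1),'dir',round(float(np.degrees(np.arctan2(vy,vx))),2))
    (a,u),(b,v),(c,w)=out; u=u*np.sign(-u[1]);v=v*np.sign(-v[1]);d=(u+v)/np.linalg.norm(u+v);n=np.array([-d[1],d[0]])
    mid=(a@n+b@n)/2; print('width',abs(a@n-b@n),'yaw',np.degrees(np.arctan2(d[1],d[0])))
    # rear at d-coordinate
    k=((c-mid*n)@np.array([-w[1],w[0]]))/(d@np.array([-w[1],w[0]])); rearpt=mid*n+k*d
    o=rearpt+95*d; print('origin',o.round(1),'pocket',(o+38*d).round(1),'handle',(o-70*d).round(1)); return o,d
E
python3 - <<'E'
from h import *
f=viewer.grab_frame('wrist');greenedges(f,150,340,125,165)
t=viewer.grab_frame('top')
from itertools import product
h=cv2.cvtColor(f['img'],cv2.COLOR_RGB2HSV)
m=cv2.inRange(h,(0,0,0),(180,255,60));m[:122]=0;m[160:]=0;m[:,:240]=0;m[:,280:]=0
ys,xs=np.where(m);print('fin px',xs.min(),xs.max(),ys.min(),ys.max(), np.polyfit(ys,xs,1))
for px in [((xs.min()+xs.max())/2,ys.min()),((xs.min()+xs.max())/2,ys.max())]: print(onz(f,px,106),onz(f,px,56))
c=R.from_euler('xyz',[0,0,0])
# rack caps in hand
s=sensors.state();r=R.from_euler('xyz',s['ee_rot'],degrees=True)
zt=s['ee_pos'][2]-26.7+39
for P in [(239.5,208.5),(280.5,208.5),(239,276),(280,275)]: print(r.inv().apply(onz(f,P,zt)-s['ee_pos']).round(1))
E
```

```text
[560.9 239.3] dir -80.67
[687.8 258.9] dir -80.51
[613. 278.] dir 8.84
width 128.40216 yaw -80.59172
origin [634.9 185.3] pocket [641.1 147.8] handle [623.4 254.4]Traceback (most recent call last):
  File "<stdin>", line 7, in <module>
    return umr_minimum(a, axis, None, out, keepdims, initial, where)
ValueError: zero-size array to reduction operation minimum which has no identity
```

```bash
python3 - <<'E'
from h import *
f=viewer.grab_frame('wrist')
s=sensors.state();r=R.from_euler('xyz',s['ee_rot'],degrees=True)
zt=s['ee_pos'][2]-26.7+39
for P in [(239.5,208.5),(280.5,208.5),(239,276),(280,275)]: print(r.inv().apply(onz(f,P,zt)-s['ee_pos']).round(1))
c=(641,148.8);d=down(99.1)
plan([((*c,150),d,24),((*c,110),d,14),((*c,88),d,6),((*c,82.5),d,2)])
E
```

```text
[ 21.1 -10.9 -12.3]
[ 21.1  10.5 -12.3]
[-18.4 -11.9 -12.3]
[-17.8  10.9 -12.3]
15 rows; end [641.  148.8  82.5] [180.    -0.    99.12]
[-1.34,0.01,1.6,0,0,-0.001,-1.33,0,1.59,0,0,-0.001,-1.34,0,1.6,0,0,-0.001,-1.33,0,1.6,0,0,-0.001,-1.34,0,1.6,0,0,-0.001]
[0,0,1.33,0,0,0,0,0,1.33,0,0,0,0,0,1.34,0,0,0,0,0,0.55,0,0,0,0,0,0.55,0,0,0]
[0,0,0.55,0,0,0,0,0,0.55,0,0,0,0,0,0.18,0,0,0,0,0,0.18,0,0,0,0,0,0.19,0,0,0]
```

Emit:
step_arm(plan=[-1.34, 0, 1.6, 0, 0, -0.001, -1.34, 0, 1.6, 0, 0, -0.001, -1.4, 0, 1.6, 0, 0, -0.001, -1.4, 0, 1.6, 0, 0, -0.001, -1.35, 0, 1.6, 0, 0, -0.001])

```text
time_s: 6.95
ee_pos: [641.3, 146.6, 149.2]
ee_rot: [180.0, 0.0, 99.1]
force: [0.1, 0.3, -2.2]
gripper_width: 43.6
gripper_force: 30.0
```

Emit:
step_arm(plan=[0, 0, 1.33, 0, 0, 0, 0, 0, 1.33, 0, 0, 0, 0, 0, 1.34, 0, 0, 0, 0, 0, 0.55, 0, 0, 0, 0, 0, 0.55, 0, 0, 0])

```text
time_s: 7.37
ee_pos: [641.1, 147.2, 98.2]
ee_rot: [-180.0, 0.0, 99.1]
force: [0.4, -0.2, -3.2]
gripper_width: 43.9
gripper_force: 30.0
```

Emit:
step_arm(plan=[0, 0, 0.4, 0, 0, 0, 0, 0, 0.4, 0, 0, 0, 0, 0, 0.3, 0, 0, 0, 0, 0, 0, 0, 0, 0])

```text
time_s: 7.7
ee_pos: [641.1, 147.3, 87.5]
ee_rot: [-180.0, -0.0, 99.1]
force: [-0.4, -0.6, -2.8]
gripper_width: 44.0
gripper_force: 30.0
```

Emit:
step_arm(plan=[0, 0, 0.2, 0, 0, 0, 0, 0, 0.15, 0, 0, 0, 0, 0, 0.1, 0, 0, 0, 0, 0, 0, 0, 0, 0])

```text
time_s: 8.03
ee_pos: [641.1, 147.2, 83.2]
ee_rot: [-180.0, -0.0, 99.1]
force: [-0.4, -0.0, -3.3]
gripper_width: 43.8
gripper_force: 30.0
```

Emit:
step_arm(plan=[0, 0, 0.05, 0, 0, 0, 0, 0, 0, 0, 0, 0])

```text
time_s: 8.2
ee_pos: [641.3, 147.3, 82.8]
ee_rot: [180.0, -0.0, 99.1]
force: [-0.1, 0.6, -2.8]
gripper_width: 43.8
gripper_force: 30.0
```

Lower until contact shows.

Emit:
step_arm(plan=[0, 0, 0.05, 0, 0, 0, 0, 0, 0.05, 0, 0, 0])

```text
time_s: 8.37
ee_pos: [641.3, 147.3, 82.7]
ee_rot: [180.0, -0.0, 99.1]
force: [-2.4, 0.2, 3.8]
gripper_width: 44.0
gripper_force: 30.0
```

Emit:
step_arm(plan=[0, 0, 0.05, 0, 0, 0, 0, 0, 0, 0, 0, 0])

```text
time_s: 8.53
ee_pos: [641.3, 147.3, 82.7]
ee_rot: [180.0, -0.0, 99.1]
force: [-2.3, -0.8, 4.6]
gripper_width: 44.0
gripper_force: 30.0
```

Emit:
step_arm(plan=[0, 0, 0, 0, 0, 0, 0, 0, 0, 0, 0, 0, 0, 0, 0, 0, 0, 0], hand=6.5)

```text
time_s: 8.78
ee_pos: [641.6, 147.3, 81.4]
ee_rot: [179.9, -0.0, 99.1]
force: [-0.7, -0.3, -0.0]
gripper_width: 61.1
gripper_force: 0.0
```

Emit:
step_arm(plan=[0, 0, -0.6, 0, 0, 0, 0, 0, -1, 0, 0, 0, 0, 0, -2, 0, 0, 0, 0, 0, -3, 0, 0, 0, 0, 0, -3, 0, 0, 0])

```text
time_s: 9.2
ee_pos: [640.9, 147.2, 178.5]
ee_rot: [-179.9, -0.0, 99.1]
force: [0.8, -0.5, 0.3]
gripper_width: 64.8
gripper_force: 0.0
```

```bash
python3 - <<'E'
from h import *
t=viewer.grab_frame('top');f=viewer.grab_frame('wrist')
a=cv2.resize(t['img'][90:310,90:270],None,fx=2.5,fy=2.5);b=cv2.resize(f['img'],(450,338));b=cv2.copyMakeBorder(b,0,550-338,0,0,cv2.BORDER_CONSTANT)
im=np.hstack([a,b])[:, :, ::-1];im=cv2.resize(im,(800,int(im.shape[0]*800/im.shape[1])));cv2.imwrite('pics/c4.png',im)
from h import plan
s=sensors.state();print(s['time_s'],s['ee_pos'])
# cover estimate
h=cv2.cvtColor(t['img'],cv2.COLOR_RGB2HSV);m=cv2.inRange(h,(5,150,110),(20,255,255));m[:225]=0;m[:,:180]=0;m[:,250:]=0
ys,xs=np.where(m);W=np.array([onz(t,(x,y),47)[:2] for x,y in zip(xs,ys)],np.float32);hull=cv2.convexHull(W);print(cv2.minAreaRect(hull))
ang=[];
plan([((560,130,190),down(120),30),((429,73,170),down(172),30)])
E
```

```text
9.3 [644.62533369 147.99966699 184.42133806]
((429.1542053222656, 74.39732360839844), (74.27364349365234, 94.66017150878906), 81.00518035888672)
14 rows; end [429.  73. 170.] [ 1.7999e+02 -2.0000e-02  1.7199e+02]
[-0.11,-2.16,-0.17,0.003,0,-0.091,0.09,-2.16,-0.16,0.003,0.001,-0.091,0.28,-2.14,-0.15,0.004,0,-0.091,0.48,-2.11,-0.15,0.003,0.001,-0.092,0.16,-1.42,0.2,0,0,-0.091]
[0.29,-1.4,0.2,0,0,-0.09,0.42,-1.37,0.2,0,0,-0.091,0.53,-1.32,0.2,0,0,-0.091,0.66,-1.27,0.2,0,0,-0.091,0.77,-1.2,0.2,0,0,-0.09]
[0.87,-1.14,0.2,0,0,-0.091,0.97,-1.04,0.2,0,0,-0.091,1.06,-0.96,0.2,0,0,-0.09,1.15,-0.85,0.2,0,0,-0.091]
```

View pics/c4.png

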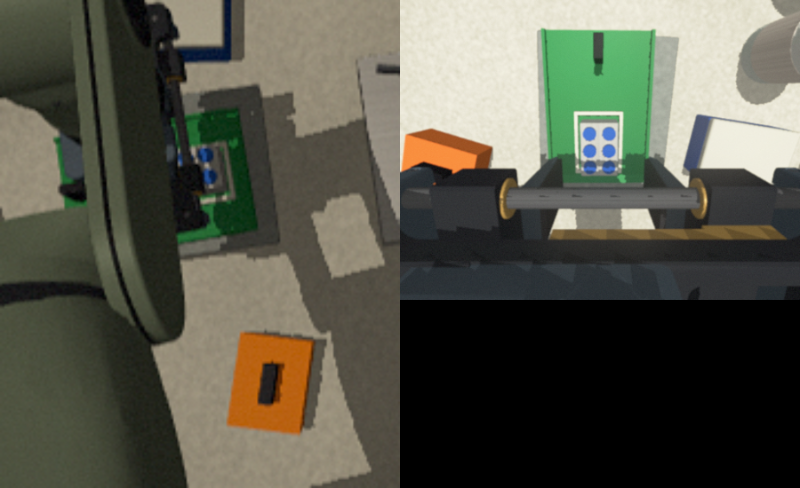

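```bash
python3 - <<'E'
from h import *
f=viewer.grab_frame('wrist');save(f,'w5.png')
h=cv2.cvtColor(f['img'],cv2.COLOR_RGB2HSV)
m=cv2.inRange(h,(45,90,30),(85,255,255));m[:,:165]=0;m[:,345:]=0
ys,xs=np.where(m);print(ys.min(),ys.max())
src=open('h.py').read()
import h as H
exec(src[src.index('def greenedges'):].replace('m[60:,x])[0]+60','m[20:,x])[0]+20'))
greenedges(f,165,345,60,180,c0=195,c1=325)
mm=cv2.inRange(h,(100,90,30),(135,255,255));mm[:140]=0;mm[225:]=0;mm[:,:215]=0;mm[:,:][:,320:]=0
n,l,st,c=cv2.connectedComponentsWithStats(mm);k=[i for i in range(1,n) if st[i,4]>40]
print([(np.round(onz(f,c[i],95),1)[:2].tolist(),int(st[i,4])) for i in k])
plan([((560,130,190),down(120),32),((474,67,170),down(171),32)],w=6.5)
E
```

```text
36 234
[566.7 200.3] dir -81.16
[694.1 219. ] dir -81.13
[617.4 279.3] dir 8.68
width 128.77344 yaw -81.14417
origin [634.2 185.8] pocket [640.  148.2] handle [623.4 255. ]
[([627.2, 165.6], 223), ([648.7, 169.0], 222), ([630.3, 146.1], 216), ([651.8, 149.6], 214), ([633.4, 126.6], 208), ([654.8, 130.2], 206)]
12 rows; end [474.  67. 170.] [-1.8000e+02 -1.0000e-02  1.7102e+02]
[-0.11,-2.12,-0.23,0.002,0,-0.091,0.09,-2.12,-0.23,0.002,0,-0.091,0.28,-2.11,-0.22,0.002,0.001,-0.091,0.47,-2.07,-0.22,0.002,0,-0.092,-0.14,-1.32,0.25,0,0,-0.111]
[0,-1.34,0.25,0,0,-0.111,0.15,-1.32,0.25,0,0,-0.112,0.3,-1.3,0.25,0,0,-0.111,0.44,-1.26,0.25,0,0,-0.111,0.57,-1.2,0.25,0,0,-0.111]
[0.71,-1.13,0.26,0,0,-0.111,0.83,-1.05,0.25,0,0,-0.112]
```

Emit:
step_arm(plan=[-0.11, -2.12, -0.23, 0.002, 0, -0.091, 0.09, -2.12, -0.23, 0.002, 0, -0.091, 0.28, -2.11, -0.22, 0.002, 0.001, -0.091, 0.47, -2.07, -0.22, 0.002, 0, -0.092, -0.14, -1.32, 0.25, 0, 0, -0.111], hand=5)

```text
time_s: 9.77
ee_pos: [545.0, 122.0, 184.1]
ee_rot: [-179.5, -0.3, 126.7]
force: [0.2, 0.2, -0.7]
gripper_width: 50.1
gripper_force: 0.0
```

Emit:
step_arm(plan=[0, -1.34, 0.25, 0, 0, -0.111, 0.15, -1.32, 0.25, 0, 0, -0.112, 0.3, -1.3, 0.25, 0, 0, -0.111, 0.44, -1.26, 0.25, 0, 0, -0.111, 0.57, -1.2, 0.25, 0, 0, -0.111])

```text
time_s: 10.18
ee_pos: [492.4, 81.9, 171.3]
ee_rot: [-179.7, -0.5, 158.6]
force: [0.2, -0.4, 0.2]
gripper_width: 49.8
gripper_force: 0.0
```

Emit:
step_arm(plan=[0.71, -1.13, 0.26, 0, 0, -0.111, 0.83, -1.05, 0.25, 0, 0, -0.112, 0, 0, 0, 0, 0, 0, 0, 0, 0, 0, 0, 0, 0, 0, 0, 0, 0, 0])

```text
time_s: 10.6
ee_pos: [472.6, 66.8, 167.2]
ee_rot: [-179.9, -0.4, 170.9]
force: [-0.8, -0.4, 0.1]
gripper_width: 49.9
gripper_force: 0.0
```

```bash
python3 - <<'E'
from h import *
f=viewer.grab_frame('wrist');save(f,'w6.png');s=sensors.state();print(s['time_s'],s['ee_pos'],s['ee_rot'])
a=viewer.pinpoint('cover',f);print([(x['score'],x['location'],onz(f,x['location'],0)) for x in a])
h=cv2.cvtColor(f['img'],cv2.COLOR_RGB2HSV);o=cv2.inRange(h,(3,120,60),(22,255,255));o[240:]=0
ys,xs=np.where(o);print(xs.min(),xs.max(),ys.min(),ys.max())
g=h[:,:,2]
E
```

```text
10.65 [472.79097226  66.93611989 167.26614587] [-179.85962242   -0.38783446  170.91851567]
[(0.86, [258.9, 134.3], array([425.48572806,  72.80723924,   0.        ]))]
47 300 89 239
```

View pics/w6.png

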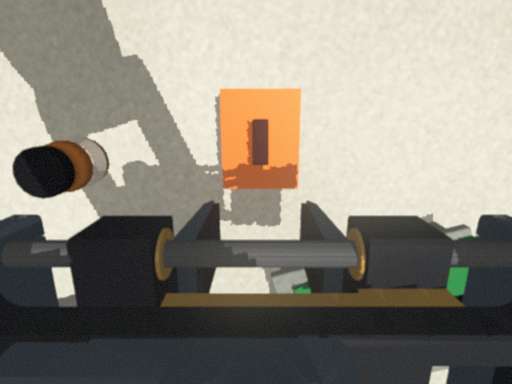

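```bash
python3 - <<'E'
from h import *
f=viewer.grab_frame('wrist')
h=cv2.cvtColor(f['img'],cv2.COLOR_RGB2HSV);o=cv2.inRange(h,(0,100,40),(25,255,255));o[210:]=0;o[:,:205]=0;o[:,310:]=0
n,l,st,c=cv2.connectedComponentsWithStats(o);k=1+np.argmax(st[1:,4]);ys,xs=np.where(l==k)
W=np.array([onz(f,(x,y),47)[:2] for x,y in zip(xs,ys)],np.float32);print(cv2.minAreaRect(W))
d=cv2.inRange(h[:,:,2],0,75);d[110:]=d[110:];d[:105]=0;d[178:]=0;d[:,:240]=0;d[:,285:]=0
ys,xs=np.where(d);print(len(xs),xs.min(),xs.max(),ys.min(),ys.max());W=np.array([onz(f,(x,y),69)[:2] for x,y in zip(xs,ys)],np.float32);print(cv2.minAreaRect(W))
E
```

```text
((428.8602294921875, 73.22395324707031), (74.28604125976562, 93.68978118896484), 81.01439666748047)Traceback (most recent call last):
  File "<stdin>", line 7, in <module>
    return umr_minimum(a, axis, None, out, keepdims, initial, where)
ValueError: zero-size array to reduction operation minimum which has no identity
```

```bash
python3 - <<'E'
from h import *
c=(428.9,73.4);d=down(171)
plan([((*c,115),d,24),((*c,85),d,15),((*c,64.5),d,6)])
E
```

```text
10 rows; end [428.9  73.4  64.5] [179.98  -0.   171.03]
[1.46,-0.01,1.75,-0.001,-0.002,0,1.47,-0.01,1.75,-0.001,-0.003,0,1.47,-0.02,1.74,-0.001,-0.002,-0.001,0,0,1,0,0,0,0,0,1,0,0,0]
[0,0,1,0,0,0,0,0,0.51,0,0,0,0,0,0.52,0,0,0,0,0,0.51,0,0,0,0,0,0.51,0,0,0]
```

Emit:
step_arm(plan=[1.46, -0.01, 1.75, -0.001, -0.002, 0, 1.47, -0.01, 1.75, -0.001, -0.003, 0, 1.47, -0.02, 1.74, -0.001, -0.002, 0, 0, 0, 1, 0, 0, 0, 0, 0, 1, 0, 0, 0])

```text
time_s: 11.17
ee_pos: [427.4, 73.3, 94.3]
ee_rot: [-180.0, -0.1, 171.0]
force: [-0.1, -0.4, 0.3]
gripper_width: 50.5
gripper_force: 0.0
```

Emit:
step_arm(plan=[0, 0, 1, 0, 0, 0, 0, 0, 0.51, 0, 0, 0, 0, 0, 0.52, 0, 0, 0, 0, 0, 0.51, 0, 0, 0, 0, 0, 0.51, 0, 0, 0])

```text
time_s: 11.58
ee_pos: [428.7, 73.1, 64.4]
ee_rot: [180.0, 0.0, 171.0]
force: [0.7, -0.1, -0.2]
gripper_width: 49.9
gripper_force: 0.0
```

Emit:
step_arm(plan=[0, 0, 0, 0, 0, 0, 0, 0, 0, 0, 0, 0, 0, 0, 0, 0, 0, 0, 0, 0, 0, 0, 0, 0, 0, 0, 0, 0, 0, 0], hand=0.8, newtons=20)

```text
time_s: 12.0
ee_pos: [428.4, 73.0, 64.8]
ee_rot: [180.0, 0.0, 171.0]
force: [-0.3, 0.3, -0.4]
gripper_width: 19.4
gripper_force: 0.0
```

Emit:
step_arm(plan=[0, 0, 0, 0, 0, 0, 0, 0, 0, 0, 0, 0])

```text
time_s: 12.17
ee_pos: [428.3, 73.0, 64.7]
ee_rot: [180.0, 0.0, 171.0]
force: [-0.1, 0.1, 2.1]
gripper_width: 13.7
gripper_force: 20.0
```

```bash
python3 - <<'E'
from h import *
s=sensors.state();p=s['ee_pos'];print(p,s['ee_rot'],s['gripper_width'],s['gripper_force'])
plan([((p[0],p[1],90),down(171),10),((500,95,215),down(140),30),((640.3,148.1,215),down(98.8),26)])
E
```

```text
[428.34395694  73.02003794  64.73179113] [1.79975975e+02 3.45111708e-03 1.71005354e+02] 13.669940302742152 19.999216496944427
17 rows; end [640.3 148.1 215. ] [ 1.7999e+02 -2.0000e-02  9.8810e+01]
[0,0,-0.84,0,0,0,0,0,-0.84,0,0,0,0,0,-0.85,0,0,0,-1.12,0.55,-2.08,0,0,0.09,-1.07,0.65,-2.09,0,0,0.09]
[-1.01,0.74,-2.08,0,0,0.091,-0.93,0.83,-2.08,0,0,0.09,-0.86,0.91,-2.08,0,0,0.09,-0.77,0.98,-2.09,0,0,0.09,-0.92,1.64,0,0,0,0.09]
[-0.76,1.71,0,0,0,0.09,-0.61,1.77,0,0,0,0.09,-0.45,1.82,0,0,0,0.09,-0.28,1.86,0.01,0,0,0.09,-0.11,1.87,0,0,0,0.089]
[0.05,1.87,0,0,0,0.09,0.22,1.87,0,0,0,0.09]
```

Emit:
step_arm(plan=[0, 0, -0.5, 0, 0, 0, 0, 0, -0.9, 0, 0, 0, 0, 0, -1.1, 0, 0, 0, -1.12, 0.55, -2.08, 0, 0, 0.09, -1.07, 0.65, -2.09, 0, 0, 0.09])

```text
time_s: 12.58
ee_pos: [451.3, 80.2, 132.3]
ee_rot: [-180.0, -0.1, 160.4]
force: [0.9, 0.1, -0.8]
gripper_width: 14.0
gripper_force: 20.0
```

Emit:
step_arm(plan=[-1.01, 0.74, -2.08, 0, 0, 0.091, -0.93, 0.83, -2.08, 0, 0, 0.09, -0.86, 0.91, -2.08, 0, 0, 0.09, -0.77, 0.98, -2.09, 0, 0, 0.09, -0.92, 1.64, 0, 0, 0, 0.09])

```text
time_s: 13.0
ee_pos: [519.4, 101.8, 219.8]
ee_rot: [179.6, 0.3, 134.6]
force: [1.0, 0.4, 0.3]
gripper_width: 13.7
gripper_force: 20.0
```

Emit:
step_arm(plan=[-0.76, 1.71, 0, 0, 0, 0.09, -0.61, 1.77, 0, 0, 0, 0.09, -0.45, 1.82, 0, 0, 0, 0.09, -0.28, 1.86, 0.01, 0, 0, 0.09, -0.11, 1.87, 0, 0, 0, 0.089])

```text
time_s: 13.42
ee_pos: [605.6, 135.1, 215.1]
ee_rot: [-180.0, -0.0, 108.9]
force: [0.2, 0.3, -0.6]
gripper_width: 13.7
gripper_force: 20.0
```

Emit:
step_arm(plan=[0.05, 1.87, 0, 0, 0, 0.09, 0.22, 1.87, 0, 0, 0, 0.09, 0, 0, 0, 0, 0, 0, 0, 0, 0, 0, 0, 0, 0, 0, 0, 0, 0, 0])

```text
time_s: 13.83
ee_pos: [639.3, 147.8, 214.5]
ee_rot: [-179.9, -0.0, 98.9]
force: [-0.3, -0.5, -1.2]
gripper_width: 13.6
gripper_force: 20.0
```

```bash
python3 - <<'E'
from h import *
s=sensors.state();p=s['ee_pos'];print(s['time_s'],p,s['ee_rot'],s['gripper_width'],s['force'])
f=viewer.grab_frame('wrist');save(f,'w7.png')
c=(640.2,148.2);d=down(98.8)
plan([((*c,170),d,14),((*c,150),d,7),((*c,128),d,5)])
E
```

```text
13.8333 [639.31580702 147.82520511 214.4856929 ] [-1.79902463e+02 -3.44342879e-03  9.88970481e+01] 13.646226519308033 [-0.28227735 -0.4898841  -1.22212368]
12 rows; end [640.2 148.2 128. ] [-1.7998e+02 -1.0000e-02  9.8820e+01]
[0.01,0.03,1.12,0,0,0,0,0.03,1.11,-0.001,0,0.001,0.01,0.02,1.12,0,0,0,0.01,0.03,1.11,0,0,0,0,0,0.67,0,0,0]
[0,0,0.66,0,0,0,0,0,0.67,0,0,0,0,0,0.44,0,0,0,0,0,0.44,0,0,0,0,0,0.44,0,0,0]
[0,0,0.44,0,0,0,0,0,0.44,0,0,0]
```

View pics/w7.png

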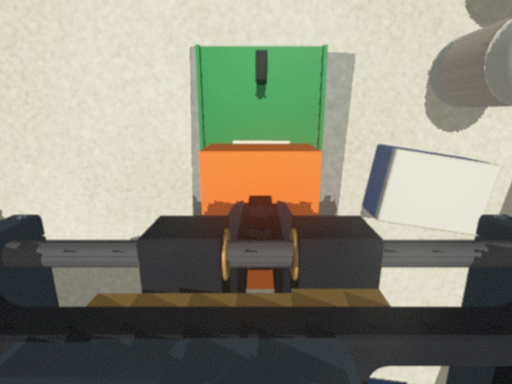

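Emit:
step_arm(plan=[0.01, 0.03, 1.12, 0, 0, 0, 0, 0.03, 1.11, -0.001, 0, 0.001, 0.01, 0.02, 1.12, 0, 0, 0, 0.01, 0.03, 1.11, 0, 0, 0, 0, 0, 0.67, 0, 0, 0])

```text
time_s: 14.3
ee_pos: [640.1, 148.3, 160.5]
ee_rot: [-179.8, -0.0, 98.8]
force: [-0.3, -0.5, -0.5]
gripper_width: 14.1
gripper_force: 20.0
```

Emit:
step_arm(plan=[0, 0, 0.66, 0, 0, 0, 0, 0, 0.67, 0, 0, 0, 0, 0, 0.44, 0, 0, 0, 0, 0, 0.44, 0, 0, 0, 0, 0, 0.44, 0, 0, 0])

```text
time_s: 14.72
ee_pos: [641.5, 148.6, 136.4]
ee_rot: [179.9, -0.0, 98.8]
force: [-0.2, -0.4, -0.1]
gripper_width: 13.9
gripper_force: 20.0
```

Emit:
step_arm(plan=[0, 0, 0.44, 0, 0, 0, 0, 0, 0.44, 0, 0, 0, 0, 0, 0.3, 0, 0, 0, 0, 0, 0.2, 0, 0, 0, 0, 0, 0, 0, 0, 0])

```text
time_s: 15.13
ee_pos: [641.1, 148.6, 122.2]
ee_rot: [-180.0, -0.0, 98.8]
force: [-0.8, -0.4, -0.1]
gripper_width: 13.8
gripper_force: 20.0
```

Emit:
step_arm(plan=[0, 0, 0.1, 0, 0, 0, 0, 0, 0, 0, 0, 0])

```text
time_s: 15.3
ee_pos: [641.3, 148.7, 121.8]
ee_rot: [180.0, -0.0, 98.8]
force: [0.2, 0.3, -1.0]
gripper_width: 13.6
gripper_force: 20.0
```

Emit:
step_arm(plan=[0, 0, 0.05, 0, 0, 0, 0, 0, 0, 0, 0, 0])

```text
time_s: 15.47
ee_pos: [641.4, 148.6, 121.4]
ee_rot: [180.0, -0.0, 98.8]
force: [-0.1, -0.3, -1.1]
gripper_width: 14.1
gripper_force: 20.0
```

Emit:
step_arm(plan=[0, 0, 0.05, 0, 0, 0, 0, 0, 0, 0, 0, 0])

```text
time_s: 15.63
ee_pos: [641.4, 148.7, 121.2]
ee_rot: [179.9, -0.0, 98.8]
force: [0.0, -0.8, 0.9]
gripper_width: 13.8
gripper_force: 20.0
```

Emit:
step_arm(plan=[0, 0, 0.03, 0, 0, 0, 0, 0, 0, 0, 0, 0])

```text
time_s: 15.8
ee_pos: [641.4, 148.7, 121.1]
ee_rot: [179.9, -0.0, 98.8]
force: [-2.0, -0.1, 3.5]
gripper_width: 13.9
gripper_force: 20.0
```

Emit:
step_arm(plan=[0, 0, 0, 0, 0, 0, 0, 0, 0, 0, 0, 0, 0, 0, 0, 0, 0, 0], hand=4)

```text
time_s: 16.05
ee_pos: [641.2, 148.6, 120.2]
ee_rot: [180.0, -0.0, 98.8]
force: [0.1, 0.1, -0.4]
gripper_width: 31.0
gripper_force: 0.0
```

Emit:
step_arm(plan=[0, 0, -0.6, 0, 0, 0, 0, 0, -1, 0, 0, 0, 0, 0, -2, 0, 0, 0, 0, 0, -3, 0, 0, 0, 0, 0, -2, 0, 0, 0])

```text
time_s: 16.47
ee_pos: [642.0, 148.8, 209.7]
ee_rot: [179.8, -0.0, 98.8]
force: [0.3, -0.0, -0.1]
gripper_width: 39.7
gripper_force: 0.0
```

```bash
python3 - <<'E'
from h import *
f=viewer.grab_frame('wrist');save(f,'w8.png');s=sensors.state();print(s['time_s'],s['ee_pos'],s['ee_rot'])
src=open('h.py').read();exec(src[src.index('def greenedges'):].replace('m[60:,x])[0]+60','m[20:,x])[0]+20'))
greenedges(f,165,345,50,130,c0=200,c1=320)
h=cv2.cvtColor(f['img'],cv2.COLOR_RGB2HSV);o=cv2.inRange(h,(0,120,40),(25,255,255));o[215:]=0
n,l,st,c=cv2.connectedComponentsWithStats(o);k=1+np.argmax(st[1:,4]);print(st[k])
b=cv2.inRange(h[:,:,2],0,70);b[110:]=0;b[:,:235]=0;b[:,290:]=0
ys,xs=np.where(b);print('fin',len(xs),xs.mean(),ys.min(),ys.max(),onz(f,((xs.min()+xs.max())/2,ys.min()),106))
E
```

```text
16.5167 [643.9896105  149.1913728  214.23830121] [ 1.79317136e+02 -5.76746000e-02  9.87633398e+01]
[562.4 228.8] dir -81.17
[689.5 248.4] dir -81.29
[627.3 280.7] dir 8.21
width 128.6272 yaw -81.23269
origin [634.1 185.7] pocket [639.9 148.1] handle [623.4 254.8]
[ 218  135   83   80 6375]
fin 58 256.9310344827586 62 84 [622.77813656 257.30509811 106.        ]
```

View pics/w8.png

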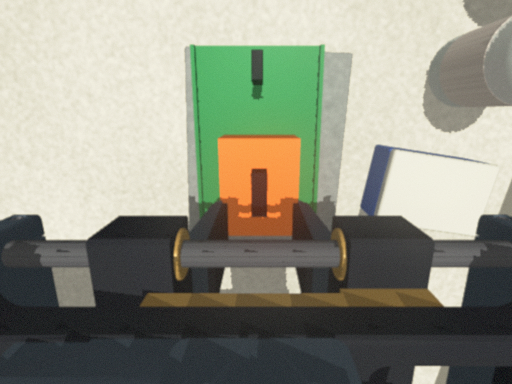

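```bash
cat > lines.py <<'E'
from h import *
t=viewer.grab_frame('top');img=cv2.imread('pics/t0.png');g=cv2.GaussianBlur(cv2.cvtColor(img,cv2.COLOR_BGR2GRAY),(3,3),0).astype(np.float32)
T=lambda p:np.array([90+p[0]/2.5,90+p[1]/2.5])
def line(n,a,b,z,sgn=0,w=3):
    a,b=T(a),T(b);d=(b-a)/np.linalg.norm(b-a);nn=np.array([-d[1],d[0]]);pts=[]
    for k in np.linspace(.06,.94,60):
        c=a+(b-a)*k;off=np.arange(-w,w+.01,.2);q=(c+off[:,None]*nn).astype(np.float32)
        v=cv2.remap(g,q[:,0].copy(),q[:,1].copy(),cv2.INTER_LINEAR).ravel();gr=np.gradient(v)
        gr=np.abs(gr) if sgn==0 else gr*sgn; pts.append(onz(t,c+off[np.argmax(gr)]*nn,z)[:2])
    P=np.array(pts,np.float32);vx,vy,x,y=cv2.fitLine(P,cv2.DIST_HUBER,0,.1,.01).ravel()
    r=(P-[x,y])@np.array([-vy,vx]);print(n,'at',np.round([x,y],1),'ang',round(float(np.degrees(np.arctan2(vy,vx))),2),'mad',round(float(np.median(abs(r))),2));return np.array([x,y]),np.array([vx,vy])
line('mouth',(403,68),(433,274),48)
line('deck near',(433,274),(669,240),48)
line('stop face top',(630,60),(653,208),73)
line('stop back top',(646,54),(671,206),73)
line('stand near',(86,304),(314,275),50)
line('stand front',(291,96),(314,275),50)
line('bridge r',(558,20),(592,228),193)
line('bridge l',(478,5),(512,236),193)
line('rail far',(572,66),(632,58),60)
line('rail near',(600,218),(652,212),60)
line('mrail far',(430,82),(476,83),60);line('mrail near',(470,245),(500,237),60)
E
python3 lines.py
```

```text
mouth at [657. -35.] ang 7.53 mad 1.19
deck near at [ 578.6 -163.5] ang -84.25 mad 0.89
stop face top at [ 687.4 -237.7] ang 6.64 mad 0.34
stop back top at [ 691.4 -256.1] ang 6.58 mad 0.35
stand near at [555.9 159.3] ang -84.12 mad 0.54
stand front at [656.2  73.7] ang 6.51 mad 0.46
bridge r at [ 673.6 -154.1] ang 6.85 mad 0.43
bridge l at [675.2 -93.2] ang 10.04 mad 1.64
rail far at [ 758.8 -208.6] ang -82.26 mad 0.61
rail near at [ 610.1 -223.9] ang -81.88 mad 1.39
mrail far at [744.2 -70.3] ang 85.05 mad 0.83
mrail near at [595.9 -94.4] ang -55.13 mad 1.0
```

```bash
python3 - <<'E'
from h import *
# stored w3 cam pose: recompute from tool pose
s=sensors.state();f=viewer.grab_frame('wrist')
r=R.from_euler('xyz',s['ee_rot'],degrees=True);off=r.inv().apply(np.array(f['position'])-s['ee_pos']);Rc=r.inv().as_matrix()@att(f)
r3=R.from_euler('xyz',[-179.9,0,98.89],degrees=True);g=dict(f);g['position']=r3.apply(off)+[629.4,214.7,229.4];g['attitude']=R.from_matrix(r3.as_matrix()@Rc).as_euler('xyz',degrees=True)
for n,px,zs in [('greenblk',(250,30),(0,40,60)),('greenblk',(390,10),(0,40,60)),('cyl base',(425,160),(0,)),('cyl top edge',(430,110),(100,200)),('shadow',(455,70),(0,))]:
    print(n,[onz(g,px,z).round(0)[:2].tolist() for z in zs])
t0=cv2.imread('pics/t0.png');t=viewer.grab_frame('top')
print('top-left corner world z0',onz(t,(0,100),0),onz(t,(60,180),0))
print(s['ee_pos'],s['qpos'])
d1=down(98.8,38)
plan([((640,205,225),down(98.8,15),26),((615.4,306.7,165),d1,26)],w=5)
E
```

```text
greenblk [[592.0, 376.0], [595.0, 367.0], [596.0, 362.0]]
greenblk [[753.0, 423.0], [739.0, 409.0], [732.0, 401.0]]
cyl base [[846.0, 256.0]]
cyl top edge [[778.0, 310.0], [722.0, 301.0]]
shadow [[850.0, 371.0]]
top-left corner world z0 [835.30774542 594.35520589   0.        ] [631.7684644  440.76955874   0.        ]
[643.65876394 149.12446066 212.16403418] [1.20387608e+01 2.63260340e+01 7.93469516e+01 1.75650725e-02
 7.37093584e+01 3.26872288e+00]
9 rows; end [615.4 306.7 165. ] [180.    38.02  98.81]
[1.4,0.18,-0.44,0.001,-0.066,0,1.37,0.18,-0.53,0,-0.065,0,1.33,0.18,-0.62,0.001,-0.066,-0.001,1.28,0.19,-0.7,0,-0.065,0,2.33,-0.18,0.62,0,-0.08,0]
[2.36,-0.17,0.43,0,-0.081,0,2.4,-0.18,0.24,0,-0.08,0,2.4,-0.17,0.05,0,-0.08,0,2.4,-0.18,-0.15,0,-0.081,0]
```

Emit:
step_arm(plan=[1.4, 0.18, -0.44, 0, -0.066, 0, 1.37, 0.18, -0.53, 0, -0.065, 0, 1.33, 0.18, -0.62, 0, -0.066, 0, 1.28, 0.19, -0.7, 0, -0.065, 0, 2.33, -0.18, 0.62, 0, -0.08, 0])

```text
time_s: 17.08
ee_pos: [636.7, 224.9, 214.6]
ee_rot: [179.6, 19.8, 98.5]
force: [1.8, 0.7, -0.4]
gripper_width: 39.8
gripper_force: 0.0
```

Emit:
step_arm(plan=[2.36, -0.17, 0.43, 0, -0.081, 0, 2.4, -0.18, 0.24, 0, -0.08, 0, 2.4, -0.17, 0.05, 0, -0.08, 0, 2.4, -0.18, -0.15, 0, -0.081, 0, 0, 0, 0, 0, 0, 0])

```text
time_s: 17.5
ee_pos: [611.3, 311.9, 155.3]
ee_rot: [-179.2, 38.3, 99.7]
force: [-1.5, -0.8, -1.4]
gripper_width: 40.0
gripper_force: 0.0
```

Emit:
step_arm(plan=[0, 0, 0, 0, 0, 0, 0, 0, 0, 0, 0, 0])

```text
time_s: 17.67
ee_pos: [615.2, 306.3, 163.1]
ee_rot: [-179.9, 38.1, 98.8]
force: [0.3, -0.2, 0.2]
gripper_width: 39.8
gripper_force: 0.0
```

```bash
python3 - <<'E'
from h import *
s=sensors.state();print(s['time_s'],s['ee_pos'],s['ee_rot'],s['qpos'].round(1))
d1=down(98.8,38)
plan([((620,276,119.5),d1,18),((623.9,251.9,88.1),d1,8)])
f=viewer.grab_frame('wrist');save(f,'w9.png')
for n,z in [('handle',92),('carrier',50)]: print(n,[(x['score'],x['location'],onz(f,x['location'],z).round(1)) for x in viewer.pinpoint(n,f)])
print('expected px',proj(f,(623.4,254.9,92)))
E
```

```text
17.6667 [615.16075859 306.31352409 163.06046636] [-179.90904826   38.10019617   98.84424612] [ 39.8  41.2  69.4 -31.9  91.3  36.5]
8 rows; end [623.9 251.9  88.1] [179.99  37.99  98.77]
[0.09,0.01,1.77,0,0.001,0,0.09,0,1.78,-0.001,0,0,0.09,0.01,1.77,0,0.001,0.001,0,0,0.8,0,0,0,0,0.01,0.79,0,0,0]
[0,0,0.8,0,0,0,0.01,0,0.79,0,0,0,0,0.01,0.8,0,0,0]
handle [(0.7, [261.5, 188.9], array([623.6, 259.1,  92. ]))]
carrier [(0.83, [258.5, 199.0], array([632.1, 184.6,  50. ]))]
expected px [np.float64(260.4924694511719), np.float64(191.7484193290367)]
```

Emit:
step_arm(plan=[0.09, 0.01, 1.77, 0, 0.001, 0, 0.09, 0, 1.78, 0, 0, 0, 0.09, 0, 1.77, 0, 0, 0, 0, 0, 0.8, 0, 0, 0, 0, 0, 0.8, 0, 0, 0])

```text
time_s: 18.23
ee_pos: [622.1, 265.2, 108.4]
ee_rot: [179.9, 37.9, 98.6]
force: [0.1, 1.0, -0.3]
gripper_width: 39.7
gripper_force: 0.0
```

Emit:
step_arm(plan=[0, 0, 0.8, 0, 0, 0, 0, 0, 0.79, 0, 0, 0, 0, 0, 0.75, 0, 0, 0, 0, 0, 0, 0, 0, 0])

```text
time_s: 18.57
ee_pos: [623.5, 251.4, 88.4]
ee_rot: [-179.9, 38.0, 98.8]
force: [-0.1, 0.7, -1.0]
gripper_width: 40.1
gripper_force: 0.0
```

Emit:
step_arm(plan=[0, 0, 0, 0, 0, 0, 0, 0, 0, 0, 0, 0, 0, 0, 0, 0, 0, 0, 0, 0, 0, 0, 0, 0, 0, 0, 0, 0, 0, 0], hand=0.4, newtons=58)

```text
time_s: 18.98
ee_pos: [623.9, 252.9, 89.7]
ee_rot: [179.9, 38.0, 98.7]
force: [0.4, 2.9, 2.7]
gripper_width: 9.8
gripper_force: 51.0
```

Emit:
step_arm(plan=[0, 0, 0, 0, 0, 0, 0, 0, 0, 0, 0, 0])

```text
time_s: 19.15
ee_pos: [623.9, 252.9, 89.6]
ee_rot: [179.9, 37.9, 98.7]
force: [0.3, 1.5, 1.1]
gripper_width: 9.8
gripper_force: 58.0
```

```bash
python3 - <<'E'
from h import *
s=sensors.state();print(s['time_s'],s['ee_pos'],s['ee_rot'],s['force'],s['torque'],s['gripper_width'],s['gripper_force'])
f=viewer.grab_frame('wrist');t=viewer.grab_frame('top');save(f,'w10.png');save(t,'t10.png')
for n,z in [('carrier',50),('nose',50)]: print(n,[(x['score'],x['location'],onz(f,x['location'],z).round(1)) for x in viewer.pinpoint(n,f)])
E
```

```text
19.15 [623.92571598 252.90001827  89.639572  ] [179.92239391  37.94646799  98.74147173] [0.32907887 1.54769619 1.08981082] [0.33331226 0.25455736 0.03555995] 9.808554748352195 58.00048291683197
carrier [(0.66, [258.6, 234.5], array([633.5, 182.6,  50. ]))]
nose []
```

```bash
python3 - <<'E'
from h import *
s=sensors.state();z=s['ee_pos'][2]
p,r=plan([((641.2,177.7,z),down(96.4,37.95),8)])
plan([((668.5,-65.8,z),down(96.4,37.95),10)],start=(p,r))
E
```

```text
10 rows; end [641.2 177.7  89.7] [179.98  37.94  96.41]
[-0.61,0.06,0.47,0.003,0,0.003,-0.6,0.06,0.48,0.002,0,0.003,-0.61,0.06,0.47,0.003,0,0.004,-0.61,0.06,0.47,0.003,0,0.003,-0.6,0.07,0.47,0.002,0,0.003]
[-0.61,0.07,0.48,0.003,0,0.003,-0.6,0.08,0.47,0.002,0,0.003,-0.61,0.08,0.47,0.003,0,0.004,-0.6,0.08,0.47,0.003,0,0.003,-0.61,0.08,0.47,0.002,0,0.003]
25 rows; end [668.5 -65.8  89.6] [179.98  37.94  96.41]
[-0.77,0,0.6,0,0,0,-0.78,0,0.61,0,0,0,-0.77,0,0.6,0,0,0,-0.77,0,0.6,0,0,0,-0.77,0,0.6,0,0,0]
[-0.78,0,0.61,0,0,0,-0.77,0,0.6,0,0,0,-0.77,0,0.6,0,0,0,-0.78,0,0.6,0,0,0,-0.77,0,0.61,0,0,0]
[-0.77,0,0.6,0,0,0,-0.77,0,0.6,0,0,0,-0.78,0,0.61,0,0,0,-0.77,0,0.6,0,0,0,-0.77,0,0.6,0,0,0]
[-0.78,0,0.6,0,0,0,-0.77,0,0.61,0,0,0,-0.77,0,0.6,0,0,0,-0.77,0,0.6,0,0,0,-0.78,0,0.61,0,0,0]
[-0.77,0,0.6,0,0,0,-0.77,-0.01,0.6,0,0,0,-0.77,0,0.6,0,0,0,-0.78,0,0.61,0,0,0,-0.77,0,0.6,0,0,0]
```

Emit:
step_arm(plan=[-0.3, 0.03, 0.235, 0.001, 0, 0.002, -0.6, 0.06, 0.47, 0.003, 0, 0.003, -0.61, 0.06, 0.475, 0.003, 0, 0.003, -0.61, 0.06, 0.475, 0.003, 0, 0.004, -0.61, 0.06, 0.475, 0.002, 0, 0.003])

```text
time_s: 19.77
ee_pos: [631.7, 219.8, 89.7]
ee_rot: [179.9, 37.8, 97.6]
force: [-0.7, 6.0, 2.6]
gripper_width: 9.4
gripper_force: 58.0
```

Emit:
step_arm(plan=[-0.61, 0.07, 0.475, 0.003, 0, 0.003, -0.61, 0.08, 0.475, 0.002, 0, 0.003, -0.61, 0.08, 0.475, 0.003, 0, 0.004, -0.6, 0.08, 0.47, 0.003, 0, 0.003, -0.61, 0.08, 0.475, 0.002, 0, 0.003])

```text
time_s: 20.18
ee_pos: [640.5, 182.0, 89.7]
ee_rot: [179.9, 37.8, 96.4]
force: [-1.0, 6.0, 3.6]
gripper_width: 9.5
gripper_force: 58.0
```

```bash
python3 - <<'E'
from h import *
s=sensors.state();print(s['time_s'],s['ee_pos'],s['ee_rot'],s['force'],s['torque'],s['gripper_width'],s['qpos'].round(1))
c=viewer.grab_frame('scene');save(c,'s11.png');t=viewer.grab_frame('top');save(t,'t11.png')
for n,z in [('nose',50),('carrier',50),('handle',92)]: print(n,[(x['score'],x['location'],onz(c,x['location'],z).round(1)) for x in viewer.pinpoint(n,c)[:1]])
z=89.5
plan([((668.5,-65.8,z),down(96.4,37.95),10)])
E
```

```text
20.1833 [640.49531513 182.00688862  89.71067579] [179.89475175  37.83413388  96.44777076] [-1.01363599  6.04949437  3.64750656] [ 0.55796593  0.36196849 -0.13936988] 9.491281844284922 [ 30.6  40.7  81.8 -35.   77.6  38. ]
nose [(0.9, [297.9, 216.2], array([653. ,  20.8,  50. ]))]
carrier [(0.73, [322.4, 198.5], array([642.4, 117.1,  50. ]))]
handle [(0.9, [345.5, 173.2], array([643.3, 196.4,  92. ]))]
25 rows; end [668.5 -65.8  89.5] [179.97  37.94  96.4 ]
[-0.78,0,0.61,0,0,0,-0.78,0,0.61,0,0,0,-0.78,0,0.61,0,0,0,-0.78,0,0.61,0,0,0,-0.78,0,0.62,0,0,0]
[-0.78,0,0.61,0,0,0,-0.78,-0.01,0.61,0,0,0,-0.78,0,0.61,0,0.001,0,-0.78,0,0.61,0.001,0,0,-0.78,0,0.61,0,0,0]
[-0.78,0,0.61,0,0,0,-0.78,0,0.61,0,0,0,-0.78,0,0.61,0,0,0.001,-0.78,0,0.61,0,0,0,-0.78,0,0.61,0,0,0]
[-0.78,0,0.61,0,0,0,-0.78,0,0.61,0,0,0,-0.78,0,0.61,0,0,0,-0.78,0.01,0.61,0,0,0,-0.78,0,0.61,0,0,0]
[-0.78,0,0.61,0,0,0,-0.78,0,0.61,0,0.001,0,-0.78,0,0.61,0,0,0,-0.78,0,0.61,0,0,0,-0.78,0,0.61,0,0,0]
```

Emit:
step_arm(plan=[-0.77, 0, 0.6, 0, 0, 0, -0.78, 0, 0.61, 0, 0, 0, -0.77, 0, 0.6, 0, 0, 0, -0.77, 0, 0.6, 0, 0, 0, -0.77, 0, 0.6, 0, 0, 0])

```text
time_s: 20.85
ee_pos: [645.9, 134.2, 89.9]
ee_rot: [179.9, 37.8, 96.5]
force: [-1.2, 6.6, 5.2]
gripper_width: 9.9
gripper_force: 58.0
```

Emit:
step_arm(plan=[-0.78, 0, 0.61, 0, 0, 0, -0.77, 0, 0.6, 0, 0, 0, -0.5, 0, 0.39, 0, 0, 0, 0, 0, 0, 0, 0, 0])

```text
time_s: 21.18
ee_pos: [648.9, 106.7, 89.8]
ee_rot: [179.9, 37.9, 96.4]
force: [1.2, 1.7, 2.7]
gripper_width: 9.6
gripper_force: 58.0
```

```bash
python3 - <<'E'
from h import *
s=sensors.state();print(s['time_s'],s['ee_pos'],s['ee_rot'],s['force'],s['torque'],s['gripper_width'],s['qpos'].round(1))
c=viewer.grab_frame('scene');save(c,'s12.png');t=viewer.grab_frame('top');save(t,'t12.png')
h=cv2.cvtColor(t['img'],cv2.COLOR_RGB2HSV);m=cv2.inRange(h,(45,90,30),(85,255,255));m[:,:150]=0;m[:,330:]=0;m[:100]=0;m[240:]=0
n,l,st,cc=cv2.connectedComponentsWithStats(m);k=1+np.argmax(st[1:,4]);print('green',st[k])
for nm,z in [('nose',50),('handle',92)]: print(nm,[(x['score'],x['location'],onz(c,x['location'],z).round(1)) for x in viewer.pinpoint(nm,c)[:1]])
a=cv2.resize(c['img'][140:300,180:400],(480,349));b=cv2.resize(t['img'][110:240,150:380],(320,181));b=cv2.copyMakeBorder(b,0,349-181,0,0,cv2.BORDER_CONSTANT)
cv2.imwrite('pics/c12.png',np.hstack([a,b])[:,:,::-1])
E
```

```text
21.1833 [648.85809132 106.6797341   89.76870257] [179.91511114  37.87339088  96.41533695] [1.16390658 1.72429061 2.73425781] [0.59789773 0.09966266 0.07312803] 9.615655533554627 [ 24.9  38.5  86.5 -37.6  72.9  35.6]
green [ 179  129   90   66 2685]
nose [(0.45, [249.0, 269.8], array([ 712.5, -179. ,   50. ]))]
handle [(0.59, [325.0, 183.1], array([639.8, 123.8,  92. ]))]
```

View pics/c12.png

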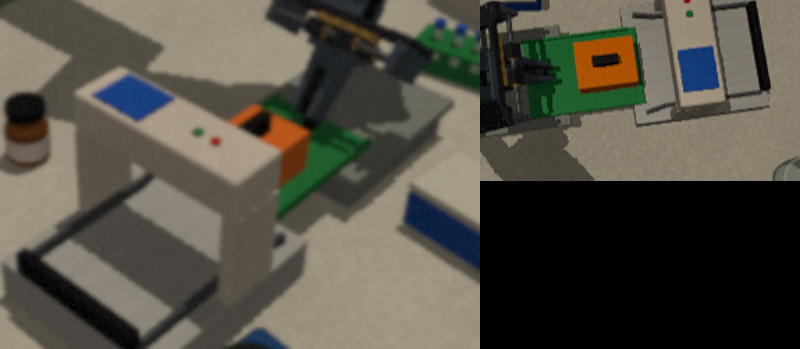

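```bash
cat > lat.py <<'E'
from h import *
import sys
def lat(t,c0,c1,yaw=-83.6):
    h=cv2.cvtColor(t['img'],cv2.COLOR_RGB2HSV);m=cv2.inRange(h,(45,90,30),(85,255,255));m[:100]=0;m[230:]=0
    d=np.array([np.cos(np.radians(yaw)),np.sin(np.radians(yaw))]);n=np.array([-d[1],d[0]])
    A=[];B=[]
    for x in range(c0,c1):
        y=np.where(m[:,x])[0]
        if len(y): A.append(onz(t,(x,y[0]-.5),62)[:2]);B.append(onz(t,(x,y[-1]+.5),62)[:2])
    for P in (A,B):
        vx,vy,a,b=cv2.fitLine(np.array(P,np.float32),cv2.DIST_HUBER,0,.01,.01).ravel();print('ang',np.degrees(np.arctan2(vy,vx)).round(2),'n',(np.array([a,b])@n).round(1),'at',np.round([a,b],1))
E
python3 - <<'E'
from lat import *
t=viewer.grab_frame('top');lat(t,222,260)
import cv2
g=cv2.cvtColor(t['img'],cv2.COLOR_RGB2GRAY)
for col in (276,284,290,335,340): 
    d=g[105:200,col].astype(int);print(col,'dark rows',[105+i for i in range(len(d)) if d[i]<62])
s=sensors.state();print(s['ee_pos'])
E
```

```text
ang -84.09 n 721.1 at [726.5  -7.5]
ang -83.43 n 590.8 at [594.    4.5]
276 dark rows [116, 117, 120, 121, 122, 187, 188, 189, 198]
284 dark rows [185, 197]
290 dark rows [184, 193, 196]
335 dark rows [112, 113, 114, 177, 178, 179, 189, 190]
340 dark rows [112, 113, 114, 177, 178, 189]
[648.87941337 106.78912601  89.70187955]
```

```bash
python3 - <<'E'
from lat import *
t=viewer.grab_frame('top');yaw=np.radians(-83.6);n=np.array([-np.sin(yaw),np.cos(yaw)])
for c,a,b in [(335,114.5,176.5),(340,114.5,176.5)]:
    A=onz(t,(c,a),48)[:2]@n;B=onz(t,(c,b),60)[:2]@n;print(A,B,A-B,(A+B)/2)
print(onz(t,(276,122.5),48)[:2]@n,onz(t,(276,186.5),60)[:2]@n)
plan([((668.2,-65.8,89.7),down(96.4,37.95),8)])
E
```

```text
735.9347314295551 587.2566077622363 148.6781236673188 661.5956695958957
734.3676833007291 585.6994525706341 148.66823073009505 660.0335679356816
735.0560704772985 582.741592346648
22 rows; end [668.2 -65.8  89.7] [-179.97   37.98   96.41]
[-0.62,0,0.49,0,0,0,-0.62,0,0.48,0,0,0,-0.63,-0.01,0.49,0,0,0,-0.62,0,0.48,0,0,0,-0.62,0,0.49,0,0,0]
[-0.62,0,0.48,0,0,0,-0.63,0,0.49,0,0,0,-0.62,0,0.49,0.001,0,0,-0.62,0,0.48,0,0,0,-0.62,-0.01,0.49,0,0,0]
[-0.62,0,0.48,0,0,0.001,-0.63,0,0.49,0,0,0,-0.62,0,0.49,0,0,0,-0.62,0,0.48,0,0,0,-0.62,0,0.49,0,0,0]
[-0.63,0,0.48,0,0,0,-0.62,0,0.49,0,0,0,-0.62,0,0.48,0,0,0,-0.62,0,0.49,0,0,0,-0.62,0,0.49,0,0,0]
[-0.63,0,0.48,0,0,0,-0.62,0,0.49,0.001,0,0]
```

Emit:
step_arm(plan=[-0.62, 0.05, 0.49, 0, 0, 0, -0.62, 0.05, 0.48, 0, 0, 0, -0.62, 0.05, 0.48, 0, 0, 0, -0.62, 0.05, 0.485, 0, 0, 0, -0.62, 0, 0.485, 0, 0, 0])

```text
time_s: 21.9
ee_pos: [655.5, 69.7, 89.6]
ee_rot: [179.8, 37.7, 96.4]
force: [-1.2, 8.7, 6.1]
gripper_width: 10.0
gripper_force: 58.0
```

Emit:
step_arm(plan=[-0.62, 0, 0.485, 0, 0, 0, -0.62, 0, 0.485, 0, 0, 0, -0.62, 0, 0.485, 0, 0, 0, -0.62, 0, 0.485, 0, 0, 0])

```text
time_s: 22.23
ee_pos: [658.5, 37.5, 88.5]
ee_rot: [180.0, 37.8, 96.5]
force: [0.1, 2.5, -3.5]
gripper_width: 9.5
gripper_force: 58.0
```

```bash
python3 - <<'E'
from lat import *
s=sensors.state();p=s['ee_pos'];print(s['time_s'],p,s['ee_rot'],s['force'],s['torque'],s['gripper_width'],s['qpos'].round(1));print('n,d',p[0]*.9938+p[1]*.1115,p[0]*.1115-p[1]*.9938)
t=viewer.grab_frame('top');lat(t,248,282)
c=viewer.grab_frame('scene');save(t,'t13.png');save(c,'s13.png')
E
```

```text
22.2333 [658.4880563   37.52587113  88.50786975] [179.99513049  37.78854715  96.5125518 ] [ 0.13743259  2.49479213 -3.45543971] [ 0.9828722   0.13208242 -0.0011039 ] 9.488416064040882 [ 19.2  37.2  89.4 -39.9  68.7  32.8]
n,d 658.5895649866687 36.12820754396537
ang -83.75 n 723.0 at [733.6 -54.4]
ang -83.37 n 592.9 at [601.9 -47. ]
```

Emit:
step_arm(plan=[-0.4, 0, 0.31, 0, 0, 0, -0.62, 0, 0.485, 0, 0, 0, -0.62, 0, 0.485, 0, 0, 0, -0.62, 0, 0.485, 0, 0, 0, -0.62, 0, 0.485, 0, 0, 0])

```text
time_s: 22.75
ee_pos: [662.4, -1.0, 88.6]
ee_rot: [-179.9, 37.9, 96.5]
force: [-0.7, 0.7, -5.9]
gripper_width: 9.7
gripper_force: 58.0
```

Emit:
step_arm(plan=[-0.62, 0, 0.485, 0, 0, 0, -0.62, 0, 0.485, 0, 0, 0, -0.62, 0, 0.485, 0, 0, 0, -0.62, 0, 0.485, 0, 0, 0, -0.3, 0, 0.235, 0, 0, 0])

```text
time_s: 23.17
ee_pos: [666.4, -36.7, 89.0]
ee_rot: [-179.9, 38.0, 96.5]
force: [0.2, -0.3, -7.5]
gripper_width: 9.7
gripper_force: 58.0
```

```bash
python3 - <<'E'
from lat import *
s=sensors.state();p=s['ee_pos'];print(s['time_s'],p,s['ee_rot'],s['force'],s['torque'],s['gripper_width'],s['qpos'].round(1));print('n,d',p[0]*.9938+p[1]*.1115,p[0]*.1115-p[1]*.9938)
t=viewer.grab_frame('top');c=viewer.grab_frame('scene');save(t,'t14.png');save(c,'s14.png');
for nm,z in [('nose',48),('handle',90)]:
  for f in (c,t): print(nm,[(x['score'],x['location'],onz(f,x['location'],z).round(1)) for x in viewer.pinpoint(nm,f)[:1]])
h=cv2.cvtColor(t['img'],cv2.COLOR_RGB2HSV);m=cv2.inRange(h,(45,90,30),(85,255,255));m[:100]=0;m[240:]=0
for y in range(110,200,8): print(y,np.where(m[y])[0][[0,-1]] if m[y].any() else None,end=' ')
E
```

```text
23.1667 [666.36882189 -36.6758624   88.95928942] [-179.91010132   37.98076418   96.4618092 ] [ 0.16436778 -0.28612565 -7.51877319] [ 1.6273209   0.22744005 -0.01052462] 9.703346086467926 [ 13.   36.2  91.5 -42.5  64.8  29.6]
n,d 658.1479765395555 110.74859569683238
nose [(0.63, [235.5, 265.5], array([ 683.5, -191.1,   48. ]))]
nose [(0.29, [257.0, 151.1], array([681.1, -35.8,  48. ]))]
handle []
handle [(0.75, [257.1, 153.9], array([664.8, -35.1,  90. ]))]
110 None 118 [299 302] 126 [277 318] 134 [ 49 280] 142 [ 42 280] 150 [ 44 281] 158 [ 46 282] 166 [ 48 328] 174 [ 50 330] 182 [ 51 276] 190 [53 81] 198 [55 79]
```

Emit:
step_arm(plan=[-0.465, 0, 0.38, 0, 0, 0, -0.465, 0, 0.38, 0, 0, 0, -0.465, 0, 0.38, 0, 0, 0, -0.465, 0, 0.38, 0, 0, 0, -0.465, 0, 0.38, 0, 0, 0])

```text
time_s: 23.88
ee_pos: [670.1, -65.8, 88.7]
ee_rot: [-180.0, 38.0, 96.5]
force: [0.3, 0.5, -6.6]
gripper_width: 9.8
gripper_force: 58.0
```

Emit:
step_arm(plan=[0, 0, 0, 0, 0, 0])

```text
time_s: 23.97
ee_pos: [669.9, -66.7, 88.8]
ee_rot: [-180.0, 38.0, 96.4]
force: [0.2, -0.9, -6.9]
gripper_width: 9.7
gripper_force: 58.0
```

Emit:
step_arm(plan=[-0.22, 0, 0.23, 0, 0, 0, -0.22, 0, 0.23, 0, 0, 0, 0, 0, 0, 0, 0, 0])

```text
time_s: 24.22
ee_pos: [671.2, -71.9, 88.3]
ee_rot: [180.0, 38.0, 96.5]
force: [-0.4, 0.5, -5.0]
gripper_width: 9.8
gripper_force: 58.0
```

Emit:
step_arm(plan=[0.025, 0, 0.03, 0, 0, 0, 0, 0, 0, 0, 0, 0])

```text
time_s: 24.38
ee_pos: [671.2, -71.7, 88.0]
ee_rot: [180.0, 38.1, 96.5]
force: [0.4, -1.9, -3.7]
gripper_width: 9.6
gripper_force: 58.0
```

Emit:
step_arm(plan=[0.025, 0, 0.03, 0, 0, 0, 0, 0, 0, 0, 0, 0])

```text
time_s: 24.55
ee_pos: [671.1, -71.6, 87.7]
ee_rot: [180.0, 38.1, 96.5]
force: [0.0, -2.4, -3.3]
gripper_width: 10.0
gripper_force: 58.0
```

Emit:
step_arm(plan=[-0.225, 0, 0.2, 0, 0, 0, -0.225, 0, 0.2, 0, 0, 0, 0, 0, 0, 0, 0, 0])

```text
time_s: 24.8
ee_pos: [672.3, -76.9, 87.7]
ee_rot: [179.9, 38.0, 96.5]
force: [0.4, 2.3, 1.1]
gripper_width: 9.8
gripper_force: 58.0
```

Emit:
step_arm(plan=[-0.15, 0, 0.14, 0, 0, 0, 0, 0, 0, 0, 0, 0])

```text
time_s: 24.97
ee_pos: [672.6, -78.7, 87.7]
ee_rot: [179.9, 38.0, 96.5]
force: [-0.6, 5.3, 3.0]
gripper_width: 9.7
gripper_force: 58.0
```

Emit:
step_arm(plan=[-0.15, 0, 0.13, 0, 0, 0, 0, 0, 0, 0, 0, 0])

```text
time_s: 25.13
ee_pos: [672.9, -80.5, 87.7]
ee_rot: [179.8, 38.0, 96.5]
force: [0.1, 5.1, 3.5]
gripper_width: 9.6
gripper_force: 58.0
```

Emit:
step_arm(plan=[-0.12, 0, 0.094, 0, 0, 0, 0, 0, 0, 0, 0, 0])

```text
time_s: 25.3
ee_pos: [673.1, -82.0, 87.7]
ee_rot: [179.8, 38.0, 96.5]
force: [0.1, 4.8, 3.6]
gripper_width: 9.8
gripper_force: 58.0
```

Emit:
step_arm(plan=[-0.12, 0, 0.094, 0, 0, 0, 0, 0, 0, 0, 0, 0])

```text
time_s: 25.47
ee_pos: [673.3, -83.5, 87.7]
ee_rot: [179.8, 38.0, 96.5]
force: [-0.6, 5.6, 3.6]
gripper_width: 9.7
gripper_force: 58.0
```

Emit:
step_arm(plan=[-0.12, 0, 0.094, 0, 0, 0, 0, 0, 0, 0, 0, 0])

```text
time_s: 25.63
ee_pos: [673.4, -84.1, 87.7]
ee_rot: [179.8, 37.9, 96.4]
force: [-0.9, 9.5, 4.2]
gripper_width: 9.9
gripper_force: 58.0
```

Emit:
step_arm(plan=[-0.08, 0, 0.063, 0, 0, 0, 0, 0, 0, 0, 0, 0])

```text
time_s: 25.8
ee_pos: [673.4, -84.1, 87.7]
ee_rot: [179.8, 37.8, 96.4]
force: [-3.9, 13.4, 6.6]
gripper_width: 10.1
gripper_force: 58.0
```

Emit:
step_arm(plan=[-0.08, 0, 0.063, 0, 0, 0, 0, 0, 0, 0, 0, 0])

```text
time_s: 25.97
ee_pos: [673.4, -84.2, 87.7]
ee_rot: [179.8, 37.8, 96.4]
force: [-3.7, 17.2, 7.7]
gripper_width: 9.6
gripper_force: 58.0
```

```bash
python3 - <<'E'
from lat import *
s=sensors.state();p=s['ee_pos'];print(s['time_s'],p,s['ee_rot'],s['force'],s['torque']);print('n,d',p[0]*.9938+p[1]*.1115,p[0]*.1115-p[1]*.9938)
t=viewer.grab_frame('top');save(t,'t15.png');lat(t,312,330)
h=cv2.cvtColor(t['img'],cv2.COLOR_RGB2HSV);m=cv2.inRange(h,(45,90,30),(85,255,255));m[:100]=0;m[240:]=0;m[:,:300]=0
P=[];Q=[]
for y in range(122,170):
    x=np.where(m[y])[0]
    if len(x): P.append(onz(t,(x[-1]+.5,y),56)[:2]);Q.append((y,int(x[-1])))
print(Q[::6])
vx,vy,a,b=cv2.fitLine(np.array(P,np.float32),cv2.DIST_HUBER,0,.01,.01).ravel();print('front',a,b,np.degrees(np.arctan2(vy,vx)))
E
```

```text
25.9667 [673.40227826 -84.15479906  87.67072902] [179.76268797  37.78199287  96.42861387] [-3.69570175 17.19436348  7.71687823] [ 0.97727249  0.86796076 -0.34244343]
n,d 659.8439240377579 158.71739332724312
ang -84.77 n 724.5 at [ 750.4 -190.3]
ang 5.04 n 653.5 at [ 678.8 -188.8]
[(122, 342), (160, 349), (166, 350)]
front 654.90356 -246.35709 17.52573
```

```bash
python3 - <<'E'
from lat import *
t=viewer.grab_frame('top');im=t['img'].astype(np.float32)
e=cv2.GaussianBlur(im[:,:,1]-im[:,:,0],(3,3),0);v=cv2.GaussianBlur(im.sum(2)/3,(3,3),0)
F=[];B=[]
for y in range(118,176):
    row=e[y,325:362];g=np.gradient(row);k=np.argmin(g)
    # subpixel
    if 0<k<len(g)-1:
        a,b,c=g[k-1:k+2];k=k+.5*(a-c)/(a-2*b+c)
    F.append((325+k,y))
    r2=v[y,345:372];g2=np.gradient(r2);k2=np.argmax(g2)
    if 0<k2<len(g2)-1:
        a,b,c=g2[k2-1:k2+2];k2=k2+.5*(a-c)/(a-2*b+c)
    B.append((345+k2,y))
for n,P,z in (('front',F,56),('stopback',B,73)):
    W=np.array([onz(t,p,z)[:2] for p in P],np.float32);vx,vy,a,b=cv2.fitLine(W,cv2.DIST_HUBER,0,.01,.01).ravel();res=abs((W-[a,b])@np.array([-vy,vx]))
    print(n,a,b,'ang',np.degrees(np.arctan2(vy,vx)),'mad',np.median(res))
print(np.round(F[::8],1).tolist())
E
```

```text
front 676.88556 -245.47537 ang 6.628943 mad 16.874504
stopback 705.0857 -254.48056 ang 6.59489 mad 0.08533126
[[341.9, 118.0], [350.5, 126.0], [336.8, 134.0], [337.1, 142.0], [354.7, 150.0], [349.2, 158.0], [349.9, 166.0], [332.2, 174.0]]
```

Emit:
step_arm(plan=[0.04, 0, -0.03, 0, 0, 0, 0, 0, 0, 0, 0, 0])

```text
time_s: 26.23
ee_pos: [673.4, -84.1, 87.6]
ee_rot: [179.8, 37.8, 96.5]
force: [-3.2, 13.8, 6.1]
gripper_width: 9.7
gripper_force: 58.0
```

Emit:
step_arm(plan=[0, 0, 0, 0, 0, 0, 0, 0, 0, 0, 0, 0, 0, 0, 0, 0, 0, 0, 0, 0, 0, 0, 0, 0], hand=3.4)

```text
time_s: 26.57
ee_pos: [672.7, -87.8, 86.2]
ee_rot: [-180.0, 38.0, 96.5]
force: [-0.1, 0.6, 0.5]
gripper_width: 32.8
gripper_force: 0.0
```

Emit:
step_arm(plan=[0, 0, -0.5, 0, 0, 0, 0, 0, -1, 0, 0, 0, 0, 0, -1.5, 0, 0, 0, 0, 0, -2, 0, 0, 0, 0, 0, -2, 0, 0, 0])

```text
time_s: 26.98
ee_pos: [667.7, -44.0, 142.5]
ee_rot: [-180.0, 38.0, 96.5]
force: [0.2, -1.2, -0.7]
gripper_width: 33.7
gripper_force: 0.0
```

Emit:
step_arm(plan=[0, 0, -2.5, 0, 0, 0, 0, 0, -2.5, 0, 0, 0, 0, 0, -2, 0, 0, 0, 0, 0, -1, 0, 0, 0, 0, 0, 0, 0, 0, 0])

```text
time_s: 27.4
ee_pos: [663.3, 6.1, 207.1]
ee_rot: [179.7, 37.9, 96.4]
force: [-0.1, -0.3, -0.1]
gripper_width: 34.0
gripper_force: 0.0
```

```bash
python3 - <<'E'
from h import *
s=sensors.state();print(s['time_s'],s['ee_pos'],s['ee_rot'],s['force'],s['qpos'].round(0))
f=viewer.grab_frame('wrist');save(f,'w16.png');c=viewer.grab_frame('scene');save(c,'s16.png')
for n,z in [('handle',90),('carrier',48)]: print(n,[(x['score'],x['location'],onz(f,x['location'],z).round(1)) for x in viewer.pinpoint(n,f)[:1]])
h=cv2.cvtColor(f['img'],cv2.COLOR_RGB2HSV);m=cv2.inRange(h,(45,80,25),(85,255,255));m[215:]=0
ys,xs=np.where(m);print(xs.min(),xs.max(),ys.min(),ys.max())
T=[]
for x in range(xs.min()+12,xs.max()-12):
    y=np.where(m[:,x])[0]
    if len(y)>3: T.append(onz(f,(x,y[0]-.5),54)[:2])
vx,vy,a,b=cv2.fitLine(np.array(T,np.float32),cv2.DIST_HUBER,0,.01,.01).ravel();print('rear edge',a,b,np.degrees(np.arctan2(vy,vx)),'d',a*.1115-b*.9938)
E
```

```text
27.4 [663.28299007   6.11613781 207.08614583] [179.65672682  37.9244161   96.37395473] [-0.14916446 -0.32425068 -0.11152603] [ 17.  30.  83. -38.  77.  23.]
handle [(0.6, [257.4, 174.4], array([670.6, -76.4,  90. ]))]
carrier [(0.68, [257.6, 187.3], array([ 679.3, -152.8,   48. ]))]
199 318 134 205
rear edge 668.66846 -51.87687 6.2765894 d 126.11177
```

```bash
python3 - <<'E'
from h import *
t=viewer.grab_frame('top');save(t,'t17.png')
for y in (120,124,164,168,172): print(y,[t['img'][y,x].tolist() for x in range(338 if y<140 else 344,356 if y>140 else 350)])
for f in (t,viewer.grab_frame('scene')):
  for n in ('cover','jar','beaker','stop','nose'): print(n,[(x['score'],np.round(x['location'],1).tolist()) for x in viewer.pinpoint(n,f)[:1]])
  h=cv2.cvtColor(f['img'],cv2.COLOR_RGB2HSV);o=cv2.inRange(h,(5,150,60),(20,255,255));n,l,st,c=cv2.connectedComponentsWithStats(o);k=np.argsort(-st[1:,4])[:3]+1;print(st[k].tolist())
E
```

```text
120 [[31, 106, 49], [38, 108, 49], [37, 110, 53], [29, 107, 45], [20, 49, 26], [4, 7, 0], [1, 0, 0], [16, 17, 18], [21, 17, 10], [7, 4, 13], [13, 14, 16], [8, 6, 8]]
124 [[172, 84, 0], [196, 81, 0], [197, 84, 0], [194, 82, 0], [194, 86, 0], [193, 86, 0], [207, 90, 0], [43, 14, 9], [19, 23, 23], [20, 19, 21], [23, 19, 23], [8, 4, 12]]
164 [[26, 100, 42], [38, 110, 53], [42, 113, 55], [35, 108, 50], [47, 116, 59], [28, 102, 45], [14, 20, 14], [13, 11, 13], [1, 11, 6], [19, 22, 18], [18, 17, 14], [16, 10, 12]]
168 [[25, 99, 41], [33, 106, 44], [43, 115, 58], [42, 116, 57], [38, 115, 56], [42, 122, 59], [27, 79, 43], [0, 8, 3], [10, 6, 12], [23, 14, 18], [21, 19, 19], [19, 12, 16]]
172 [[23, 58, 27], [77, 90, 67], [104, 105, 89], [105, 109, 94], [107, 113, 94], [110, 108, 95], [109, 104, 94], [28, 26, 25], [0, 0, 0], [0, 0, 0], [25, 25, 23], [25, 27, 21]]
cover [(0.93, [321.6, 147.7])]
jar [(0.96, [296.6, 261.6])]
beaker [(0.63, [370.3, 239.8])]
stop [(0.57, [346.6, 144.1])]
nose [(0.4, [275.8, 149.1])]
[[318, 122, 32, 41, 866], [210, 114, 8, 44, 92], [287, 251, 13, 19, 35]]
cover [(0.96, [234.5, 264.4])]
jar [(0.74, [193.3, 208.4])]
beaker [(0.92, [136.1, 257.1])]
stop [(0.76, [214.2, 274.8])]
nose []
[[207, 227, 60, 57, 1973], [465, 229, 47, 105, 1647], [183, 194, 19, 11, 111]]
```

```bash
python3 -c "
from workcell import env
print(env.job_done())"
```

```text
the job is handed in; nothing more can be done
None
```

I handed in the job at about 28 s of the 72 s: the block and cover were set on the carrier, and the carrier slid level across the gap and was released in the reader, pressed against the stop. It sits within about 0.3° of square with no visible gap, and the jar and beaker are unmoved; late in the crossing, before I lowered it, the gripper briefly carried the carrier's whole weight, probably a millimetre or so above the deck.

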